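Pin a bored lug in the tilted leaf jig

TASK

Get the loose steel lug ready for tacking in the tilted welding jig: lay it flat in the nest between the dowels, bored end uphill and toe against the two lower dowels, and swing the hinged leaf fully shut over it. Then take the bigger T-handled pin from the rack and push it through the leaf, the lug and the bed until its collar is down on the leaf, and let go. Leave the thin pin in the rack and do not disturb the tools lying around.

Things in the scene. Friction and masses are not known exactly. Their poses are not given: they have to be found in the camera images.
- jig_bed: Sloping top plate (190 x 120 x 12 mm) of the bolted-down welding jig, tilted 30 degrees to face the robot. Origin on its upper surface at the nest's centre, 72 mm above the table; x straight uphill, y left, z square to the surface (leaning 30 degrees towards the robot). Spans x -85 to +105, y -60 to +60 mm. The lug is home when its underside's centre is at this origin and its axes match these.
- nest_side (a point): Left flank of the nest. Four tapered locating dowels stand at x = -42 and +34, y = -32 and +32 mm in the bed's frame: 10 mm thick, 9 mm high, straight for 5 mm, then tapering to 5.6 mm. 54 mm between left and right dowels (2 mm play each side of the lug); 66 mm free along x between the two of a side, centred on this point, for fingers.
- toe_stop (a point): Where the middle of the lug's square toe stops against the two lower dowels (at x = -60.5, y = -13 and +13 mm in the bed's frame, same shape as the others): x = -55.5 mm. The lug is 110 mm long, so 0.5 mm of play is left when it is centred. By friction the lug may stay on the slope where it is put.
- bed_bore (a point): Mouth of the bed's through bore, 18.5 mm wide, at x = +30, y = 0 in the bed's frame; axis along the bed's z. A spring plunger 20 mm below presses sideways with 5 to 7 N on a pin in the bore, so the pin stops 10 to 20 mm short if it is only dropped: push it home with about 5 to 10 N.
- leaf (a joint): Angle in rad of the hinged leaf: 0 = fully shut (parallel to the bed, underside 14 mm above it, 2 mm above a seated lug); starts open at 1.85 to 2.2 (about upright), stop at 2.35. A friction hinge: it stays put near upright; more than about 25 degrees past upright towards the robot it sinks shut slowly. Nothing latches it. About 1 to 3 N at its free end move it.
- leaf_hinge (a point): Point on the leaf's hinge axis at mid-width, fixed to the jig (x = +98, z = +19 mm in the bed's frame). The axis is the bed's y. At angle q the leaf runs from here along -cos q in the bed's x and +sin q in the bed's z.
- leaf_bar (a point): Middle of the round cross bar (14 mm thick, 82 mm wide) at the leaf's free end, 168 mm from the hinge axis; it moves with the leaf. The leaf itself is a grey plate 44 mm wide and 10 mm thick, centred on the line from the hinge axis to this bar.
- leaf_bush (a point): Mouth of the leaf's bush (18.5 mm bore, raised rim 31 mm wide), 68 mm from the hinge axis, 8 mm above the leaf's mid-plane on its outer face; moves with the leaf.
- bush_home (a point): Fixed point of the jig where the mouth of the bush is when the leaf is shut (x = +30, y = 0, z = +27 mm in the bed's frame); it lies on the axis of the bores. The pin's origin ends here.
- lug_mid (a point): The loose lug: plain steel plate 110 long x 50 wide x 12 mm thick, about 0.3 kg, lying flat on the table; one end is round (radius 25 mm) and bored through, 19 mm; the other end (toe) is square. Point at its centre half-way up (6 mm above its underside). x points along it to the bored end, z up. Grasp across the 50 mm width.
- lug_bore (a point): Centre of the lug's bore at its upper face, 30 mm from the lug's centre along x.
- pin_bar (a point): The bigger T-handled pin (0.17 kg), hanging upright in one of the two holes of the rack. Point at the centre of its handle bar, 64 x 16 x 18 mm (x along the bar, z up along the pin); grasp across the 16 mm. The collar's underside is 27 mm below this point; the collar is 28 mm wide, 5 mm thick. Below it the shank is 16 mm thick and 72 mm long, with a nose tapering to 9 mm over the last 13 mm.
- pin: The same bigger pin; origin at the centre of its collar's underside, z along the pin towards the handle.
- thin_pin: The thinner, shorter pin in the rack's other hole, not to be used: shank 10 mm thick and 52 mm long, handle bar 42 x 12 x 14 mm; origin at its collar's underside.
- rack: Fixed bridge of light grey flat bar 172 mm long (its y), 46 mm wide, top at 95 mm above the table; 18.5 mm holes at y = -45 and +45 mm, in which the two pins hang by their collars; either pin may be in either hole. Origin at the table under its centre.
- square: Try square 158 x 100 x 14 mm lying on the table, a bystander.
- magnet: Red welding magnet 64 x 80 x 16 mm lying on the table, a bystander.
- pliers: Pliers 58 x 174 x 16 mm with red grips lying on the table, a bystander.
- backing_bar: Copper bar 40 x 150 x 12 mm lying on the table, a bystander.
Things that resemble listed ones, but are neither listed nor needed, are in the scene too. Leave any purple look-alike of the pin alone.

How it is judged:
By the outcome, as a careful person would: the job done as asked, in the order asked, and still so for the second after the job is handed in, with the robot touching nothing.
It also fails if it takes over 72 s, if anything falls off the work surface, if the arm or the gripper's body presses on something with over 40 N, if the wrist force passes 120 N, or if a joint passes its speed limit or range.

ROBOT

A 6-joint arm with a two-finger parallel gripper is mounted at the origin on a cart in front of the work surface, level with it; the furniture and walls round the work are solid. World frame = base frame: x ahead of the robot, y to its left, z up, the work surface at z = 0. Lengths are in m, angles in rad, forces in N, time in s.
With the tool pointing down it reaches from about 0.4 to 0.825 m from the base axis. Payload 7 kg.
Tool frame: the origin (TCP) lies between the finger pads; the fingertips stand arm.nose_length ahead of it and the grasp point (between the pads) is the TCP (arm.nose_length is the distance from the TCP to the fingertips, in m); x points along the fingers, z is the direction in which the jaws open and shut, and the axes are right-handed (so a half turn about x gives the same grasp; the last joint's range is limited). The gripper opens to 88 mm and grips with 3 to 60 N. Pads are 19 mm wide; open, the fingers measure 130 mm over their backs; the gripper's body (78 mm by 193 mm) begins 47 mm behind the grasp point.
Start: joints at [-0.831, 0.359, 0.012, 0, -1.224, -0.288], TCP at [0.295, -0.607, 0.213] pointing down, gripper open.
Joint ranges: [-3.07, 3.07], [-1.43, 2.12], [-1.02, 1.25], [-3.03, 1.67], [-3.05, -0], [-3.03, 3.03]. Speed limits (rad/s): [2.39, 2.39, 3.01, 3.14, 3.14, 3.14].

INTERFACE

Orientations are given as [roll, pitch, yaw] about the fixed x, y, z axes, in that order (R = Rz(yaw) Ry(pitch) Rx(roll)).
In Python, from station import arm, viewer, spotter gives the robot as it stands.
- The arm moves only by the shell command python3 -m handwheel 'ROWS' [FORCE]. ROWS is a JSON object of lists of equal length, an entry for each row: "gripper": the gripper command: -1 is shut, 1 is fully open, values between are in proportion; "travel": the shift along the world's x, y, z each as a share of 500 mm, from -1 to 1, a list of three; "spin": the turn about the world's z as a share of 45 degrees, from -1 to 1. A call has 1 to 20 rows; each row is the pose to reach, as a shift and turn from the pose commanded when the call began; what a row does not reach only later rows make up. A row lasts 1/10 s, in which the tool goes at most 50 mm and 8.59 degrees, less where a joint would pass 70% of its speed; a pose out of reach is approached as far as the arm can. A call with a number of a shift or a turn outside -1 to 1 is refused whole. A call with a gripper value outside its range is refused whole. The fingers move at their own pace and stop on an object; FORCE is the grip in N (left out, the last holds). Time passes only in rows, so rows that repeat a pose let the fingers close. It gives the time, the measured TCP pose, the force and the opening at its end, in the units of the state.
- arm.get_state(): the state, without advancing time (a new reading comes with each control period).
- viewer.grab_frame(name): name is "scene" or "top" or "wrist"; returns a dict with "pixels" (384x512x3 uint8, blue, green, red), "fx", "fy", "cx", "cy" (pixels), "k1" (the pictures are not rectified: a ray, as slopes to the right and down, at radius r is drawn at 1 + k1 r^2 times it, then the intrinsics apply), "eye" and "attitude" of the camera in the world. Camera axes: x right, y down, z forward; pixel columns grow to the right and rows downward; lengths in m; the calibration is good to about 2 mm. A picture is of the moment at which its call begins. There is no depth.
- arm.job_done(): hands the job in, once; it reports no verdict.
Trained networks look in the newest picture that a camera, given by its name, has taken for a name from the list of things; names that differ only in an ending like _2 or _b are one class to them, and where a whole thing is asked for, a point or a joint stands for the part that bears it (a point fixed in the world has none). Each returns a list of dicts, best first, with "conf" (0 to 1); they miss things now and then, are a little off and sometimes report something else, mostly with a low value. They report only what shows in the picture. A call takes as long as a camera call. They do not tell look-alikes from the thing itself.
- spotter.spot_in(camera, label): "rect" ([left, top, right, bottom] in pixels, round what is visible of it).
- spotter.tip_of(camera, label): "at" ([column, row] in pixels: a listed point, or the origin of a listed thing).
The state is a dict: "t": time; "q": joint angles; "qd": joint speeds; "joint_efforts": joint torques, N m; "eef_pos": TCP position; "ee_rot": TCP orientation; "force": force on the tool from outside, world axes, zero at the start; "moment": the same for the moment, N m; "width": finger opening in m.
Only numpy, scipy, OpenCV 4.12 (cv2) and the standard library are available. Lean on these libraries where they do the work, as an engineer would, in place of code of your own. Each camera call takes 0.05 s, during which the arm holds its last target.

## Working session

There is one attempt and no reset: what is moved stays moved. The work goes in short steps, Python scripts to look and compute and a shell command to move; the robot and the scene stay as the last step left them, time stands still between calls to the robot, and variables do not carry over. Pictures are saved under pics/ and viewed, and the job is handed in when it is done.

```bash
ls -la; mkdir -p pics
cat > h.py <<'E'
import numpy as np, cv2
from scipy.spatial.transform import Rotation as R
from station import arm, viewer, spotter
def snap(cam,name=None):
    f=viewer.grab_frame(cam)
    if name: cv2.imwrite(f'pics/{name}.png',np.asarray(f['pixels']))
    return f
def rot(f):
    a=np.array(f['attitude'],float)
    return a if a.shape==(3,3) else (R.from_euler('xyz',a).as_matrix() if a.size==3 else R.from_quat(a).as_matrix())
def ray(f,uv):
    K=np.array([[f['fx'],0,f['cx']],[0,f['fy'],f['cy']],[0,0,1.]])
    x,y=cv2.undistortPoints(np.array([[uv]],float),K,np.array([f['k1'],0,0,0.]))[0,0]
    d=rot(f)@np.array([x,y,1]); return np.array(f['eye'],float),d/np.linalg.norm(d)
def proj(f,P):
    P=np.atleast_2d(np.asarray(P,float)); p=(P-np.array(f['eye']))@rot(f); s=p[:,:2]/p[:,2:]
    s=s*(1+f['k1']*(s**2).sum(1,keepdims=True)); return s*[f['fx'],f['fy']]+[f['cx'],f['cy']]
def atz(f,uv,z):
    e,d=ray(f,uv); return e+d*(z-e[2])/d[2]
def tri(*rays):
    A=0;b=0
    for e,d in rays:
        M=np.eye(3)-np.outer(d,d);A=A+M;b=b+M@e
    X=np.linalg.solve(A,b); return X,[float(np.linalg.norm((np.eye(3)-np.outer(d,d))@(X-e))) for e,d in rays]
E
python3 - <<'E'
from h import *
print(arm.get_state(), arm.nose_length)
fs={}
for c in ['scene','top','wrist']:
    f=snap(c,c+'0'); print(c,{k:v for k,v in f.items() if k!='pixels'})
E
```

```text
total 12
drwxr-xr-x  3 agent agent 4096 Dec  7 05:34 .
drwxr-xr-x 23 root  root  4096 Dec  7 05:34 ..
drwxr-xr-x  2 agent agent 4096 Dec  7 05:34 pics
{'t': 0.0, 'q': array([-8.30931439e-01,  3.59447889e-01,  1.10489254e-02, -3.31001164e-04,
       -1.22413804e+00, -2.88103808e-01]), 'qd': array([ 0.00090946,  0.00155596,  0.0002646 , -0.00127923,  0.00023417,
       -0.00104093]), 'joint_efforts': array([ 3.30801277e-04, -5.82726073e+01,  2.93056262e+01,  6.99755609e+00,
        6.77667311e-03, -1.99087417e-04]), 'eef_pos': array([ 0.2944057 , -0.60682514,  0.21218241]), 'ee_rot': array([0.11124144, 1.56902804, 2.13368611]), 'force': array([-0.35046455,  0.20442667, -0.06966016]), 'moment': array([-0.01059309, -0.04528924, -0.00889296]), 'width': 0.08764419835825502} 0.019
scene {'fx': 412.2505552269396, 'fy': 412.2505552269396, 'cx': 257.08515147326784, 'cy': 196.16078244153755, 'k1': -0.04449350492617502, 'eye': array([0.06548624, 0.64425756, 1.05349648]), 'attitude': array([-2.4559926 ,  0.01548739, -2.49834441])}
top {'fx': 374.3202286816622, 'fy': 374.3202286816622, 'cx': 249.3632304555556, 'cy': 192.7682459638651, 'k1': -0.002840998796070492, 'eye': array([0.39907286, 0.05639073, 1.05439241]), 'attitude': array([-2.97402046, -0.02240928, -1.55691696])}
wrist {'fx': 286.100003543828, 'fy': 286.100003543828, 'cx': 251.5846593226089, 'cy': 195.20315824380165, 'k1': 0.01032769838297146, 'eye': array([ 0.23061051, -0.6382509 ,  0.38377867]), 'attitude': array([ 2.87403848e+00, -2.00749164e-03,  2.02231646e+00])}
```

View pics/scene0.png

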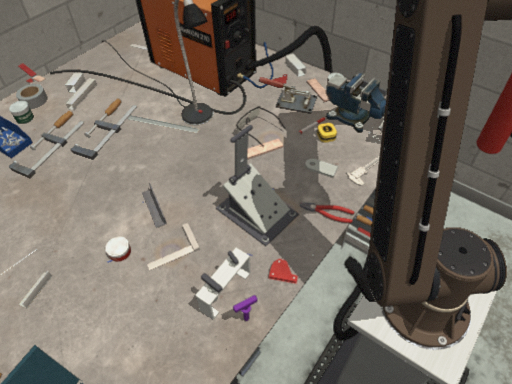

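View pics/top0.png

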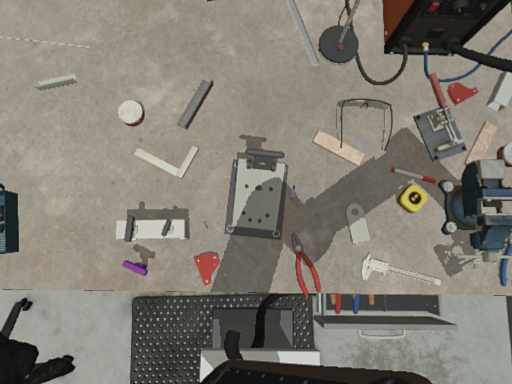

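View pics/wrist0.png

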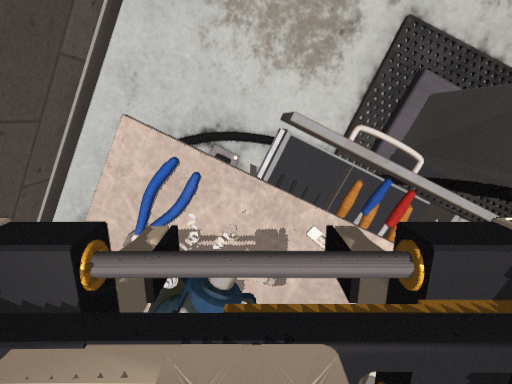

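Run:
```python
from h import *
for c in ['scene','top']:
    f=snap(c)
    for l in ['jig_bed','nest_side','toe_stop','bed_bore','leaf_hinge','leaf_bar','leaf_bush','bush_home','lug_mid','lug_bore','pin_bar','pin','thin_pin','rack','square','magnet','pliers','backing_bar']:
        r=[(np.round(d['at'],1).tolist(),round(d['conf'],2)) for d in spotter.tip_of(c,l)]
        print(c,l,r)
```

```text
scene jig_bed []
scene nest_side [([252.8, 203.4], 0.94)]
scene toe_stop [([270.5, 212.6], 0.75), ([235.8, 154.9], 0.48)]
scene bed_bore [([254.4, 194.6], 0.96), ([258.7, 197.8], 0.52)]
scene leaf_hinge [([242.1, 174.9], 0.96), ([324.7, 212.6], 0.35)]
scene leaf_bar [([244.2, 132.9], 0.96)]
scene leaf_bush [([236.3, 155.1], 0.91)]
scene bush_home [([257.5, 191.3], 0.93)]
scene lug_mid [([321.1, 166.0], 0.94), ([254.1, 206.3], 0.41)]
scene lug_bore [([310.2, 161.9], 0.53)]
scene pin_bar [([211.0, 281.1], 0.77), ([248.9, 302.1], 0.6), ([316.9, 167.9], 0.3), ([324.2, 212.2], 0.3)]
scene pin [([244.3, 308.4], 0.81), ([211.0, 285.4], 0.62)]
scene thin_pin [([229.8, 264.9], 0.52)]
scene rack [([227.3, 287.0], 0.85)]
scene square [([168.1, 244.0], 0.96)]
scene magnet [([281.2, 268.7], 0.78), ([256.2, 188.5], 0.48)]
scene pliers [([325.9, 213.9], 0.89), ([320.8, 166.5], 0.46)]
scene backing_bar [([264.0, 147.1], 0.65), ([256.7, 193.8], 0.56), ([242.4, 134.4], 0.39), ([229.6, 287.6], 0.21)]
top jig_bed [([260.9, 201.7], 0.71)]
top nest_side [([250.9, 198.5], 0.7)]
top toe_stop [([253.1, 219.7], 0.93), ([131.5, 228.5], 0.74)]
top bed_bore [([257.2, 184.4], 0.74)]
top leaf_hinge [([212.6, 264.6], 0.56), ([263.0, 164.9], 0.55)]
top leaf_bar [([265.6, 150.6], 0.98)]
top leaf_bush [([264.2, 160.2], 0.69), ([170.7, 225.5], 0.33)]
top bush_home [([258.5, 193.8], 0.56)]
top lug_mid [([359.6, 220.5], 0.86)]
top lug_bore [([352.3, 213.8], 0.64)]
top pin_bar [([126.8, 230.6], 0.68), ([133.1, 265.5], 0.56), ([263.0, 158.8], 0.46)]
top pin [([130.6, 228.6], 0.7), ([135.7, 267.0], 0.6), ([260.3, 192.9], 0.35)]
top thin_pin [([169.0, 225.7], 0.61)]
top rack [([158.3, 228.1], 0.97)]
top square [([165.5, 154.0], 0.58), ([128.0, 231.1], 0.26)]
top magnet [([212.7, 267.5], 0.9)]
top pliers [([303.9, 263.3], 0.92)]
top backing_bar [([336.2, 145.8], 0.9), ([303.8, 263.9], 0.63)]
```

Run:
```python
import cv2
a=cv2.imread('pics/top0.png'); cv2.imwrite('pics/topz.png',cv2.resize(a[120:290,100:400],None,fx=2.6,fy=2.6,interpolation=2))
a=cv2.imread('pics/scene0.png'); cv2.imwrite('pics/scz.png',cv2.resize(a[115:325,160:390],None,fx=2.8,fy=2.8,interpolation=2))
```

```text
(no output)
```

View pics/topz.png

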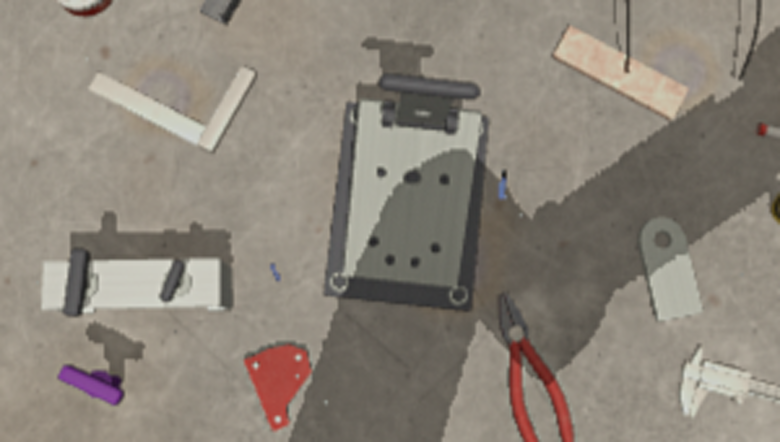

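View pics/scz.png

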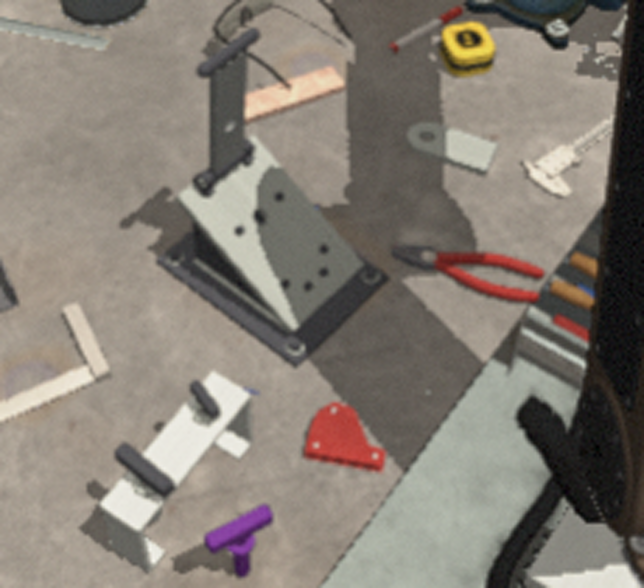

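```bash
cat > jig.py <<'E'
from h import *
def Rb(yaw): # columns: bed x,y,z
    u=np.array([np.cos(yaw),np.sin(yaw),0]);c,s=np.cos(np.pi/6),np.sin(np.pi/6)
    y=np.array([-u[1],u[0],0]); x=c*u+s*np.array([0,0,1]); return np.c_[x,y,np.cross(x,y)]
def bed(p,P): return np.array([p[0],p[1],p[2]])+np.atleast_2d(P)@Rb(p[3]).T
E
python3 - <<'E'
from jig import *
from scipy.optimize import least_squares
ft=snap('top');fs=snap('scene')
h=.008
Pd=np.array([[.034,.032,h],[.034,-.032,h],[-.042,.032,h],[-.042,-.032,h],[-.0605,.013,h],[-.0605,-.013,h],[.03,0,0]])
T=np.array([(381,172),(444,180),(373,241),(435,248),(390,260),(414,262),(411,177)])/2.6+[100,120]
S=np.array([(239,231),(279,197),(285,284),(324,249),(308,285),(323,272),(260,215)])/2.8+[160,115]
def res(p): return np.r_[(proj(ft,bed(p,Pd))-T).ravel(),(proj(fs,bed(p,Pd))-S).ravel()]
for fixed in (0,1):
    r=least_squares((lambda p:res(p)) if not fixed else (lambda p:res([p[0],p[1],.072,p[3]])),[.45,.03,.072,0])
    print(r.x,np.round(r.fun.reshape(-1,2),1).tolist())
p=r.x;p[2]=.072
# leaf q
B={'leaf_bar':(168,0),'leaf_bush':(68,8)}
for q in np.arange(1.7,2.4,.1):
    d=np.array([-np.cos(q),0,np.sin(q)]);n=np.array([np.sin(q),0,np.cos(q)])
    P=lambda a,b:bed(p,np.array([.098,0,.019])+a*d+b*n)
    print(round(q,2),proj(ft,P(.168,0)),proj(fs,P(.168,0)))
tr=lambda a,b:tri(ray(ft,a),ray(fs,b))
for n,a,b in [('lug_mid',(359.6,220.5),(321.1,166)),('lugbore',np.array((663,239))/2.6+[100,120],np.array((427,136))/2.8+[160,115]),('pinbarBIG',np.array((77,281))/2.6+[100,120],np.array((145,468))/2.8+[160,115]),
 ('thinbar',np.array((174,280))/2.6+[100,120],np.array((204,397))/2.8+[160,115]),('leafbar',(265.6,150.6),(244.2,132.9)),('purple',np.array((91,384))/2.6+[100,120],np.array((239,527))/2.8+[160,115])]:
    print(n,tr(a,b))
E
```

```text
[ 0.55076035  0.01493024  0.06276134 -0.09607279] [[0.1, 0.5], [0.1, 0.2], [0.3, 0.4], [-0.0, 0.3], [-0.0, 0.1], [0.3, 0.4], [0.5, 0.4], [-0.2, -0.5], [-0.3, -0.3], [-0.4, -0.3], [-0.5, -0.2], [-0.5, 0.2], [-0.3, -0.2], [-0.6, 0.9]]
[ 0.54856564  0.01709285  0.072      -0.09645734] [[-0.7, 0.7], [-0.5, 0.4], [-0.5, 0.8], [-0.6, 0.8], [-0.7, 0.6], [-0.4, 0.9], [-0.1, 0.6], [-0.2, -1.7], [-0.2, -1.6], [-0.3, -1.3], [-0.3, -1.3], [-0.3, -0.8], [-0.1, -1.3], [-0.5, -0.2]]
1.7 [[261.61299095 178.22247073]] [[254.61398726 144.82089169]]
1.8 [[262.56027945 170.23864452]] [[250.20502911 140.5446625 ]]
1.9 [[263.49278531 162.15905582]] [[245.70701755 136.6551844 ]]
2.0 [[264.39507327 154.11635404]] [[241.18315752 133.20187505]]
2.1 [[265.25235902 146.24270924]] [[236.69558801 130.2252899 ]]
2.2 [[266.05100822 138.66532799]] [[232.30391297 127.75652122]]
2.3 [[266.77897022 131.50228732]] [[228.06391892 125.81697182]]
lug_mid (array([ 0.50193426, -0.28329367, -0.00867804]), [0.002695462581944081, 0.002695462581944201])
lugbore (array([ 0.52645119, -0.26654831,  0.0026707 ]), [0.0010843944238511404, 0.0010843944238512345])
pinbarBIG (array([0.46204286, 0.33228754, 0.11866758]), [0.001858827313712863, 0.0018588273137129037])
thinbar (array([0.46579819, 0.24159184, 0.11552145]), [0.0005524009689077328, 0.0005524009689077429])
leafbar (array([0.60995371, 0.00585289, 0.30280161]), [0.006512334811976884, 0.0065123348119769464])
purple (array([0.36568022, 0.31917084, 0.096779  ]), [0.001311945206121809, 0.0013119452061219141])
```

Run:
```python
from h import *
s=arm.get_state();M=R.from_euler('xyz',s['ee_rot']).as_matrix();print(M.round(3))
f=snap('wrist');C=rot(f);print('cam in tool',(M.T@(f['eye']-s['eef_pos'])).round(4));print((M.T@C).round(3))
print(proj(f,s['eef_pos']),proj(f,s['eef_pos']+.019*M[:,0]))
print(s['t'],spotter.spot_in('top','lug_mid'),spotter.spot_in('top','rack'))
```

```text
[[ 0.    -0.9   -0.437]
 [ 0.    -0.437  0.9  ]
 [-1.    -0.     0.   ]]
cam in tool [-1.715e-01  7.120e-02 -1.000e-04]
[[-0.001 -0.264  0.964]
 [-0.    -0.964 -0.264]
 [ 1.    -0.     0.   ]]
[[251.6140432  231.37333768]] [[251.59786646 220.99780042]]
2.15 [{'rect': [347.1, 204.0, 371.0, 246.4], 'conf': 0.8}] []
```

```bash
python3 -m handwheel '{"gripper":[1,1,1,1,1,1,1,1,1,1,1],"travel":[[0,0.1,0],[0,0.2,0],[0,0.3,0],[0.42,0.64,0],[0.42,0.64,0],[0.42,0.64,0],[0.42,0.64,0],[0.42,0.64,0],[0.42,0.64,0],[0.42,0.64,0],[0.42,0.64,0]],"spin":[-0.1,-0.2,-0.29,-0.29,-0.29,-0.29,-0.29,-0.29,-0.29,-0.29,-0.29]}' 20
python3 - <<'E'
from h import *
f=snap('wrist','w1')
for l in ['lug_mid','lug_bore']: print(l,[(d['at'],d['conf'],atz(f,d['at'],.006 if 'mid' in l else .012)) for d in spotter.tip_of('wrist',l)])
np.save('w1.npy',{k:v for k,v in f.items()},allow_pickle=True)
E
```

```text
t: 3.4
eef_pos: [0.5045, -0.2871, 0.2129]
ee_rot: [1.193, 1.57, 2.989]
force: [-0.4, 0.5, 0.2]
width: 0.0876
lug_mid [([267.0, 167.6], 0.92, array([ 0.4942729 , -0.26817137,  0.006     ]))]
lug_bore [([268.1, 191.1], 0.66, array([ 0.52400988, -0.25972631,  0.012     ]))]
```

View pics/w1.png

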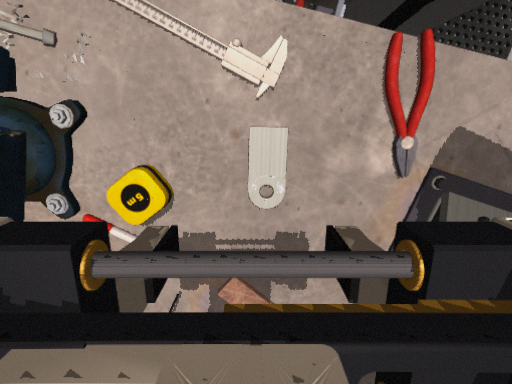

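Run:
```python
import cv2
a=cv2.imread('pics/w1.png'); cv2.imwrite('pics/w1z.png',cv2.resize(a[115:220,225:310],None,fx=5.5,fy=5.5,interpolation=2))
```

```text
(no output)
```

View pics/w1z.png

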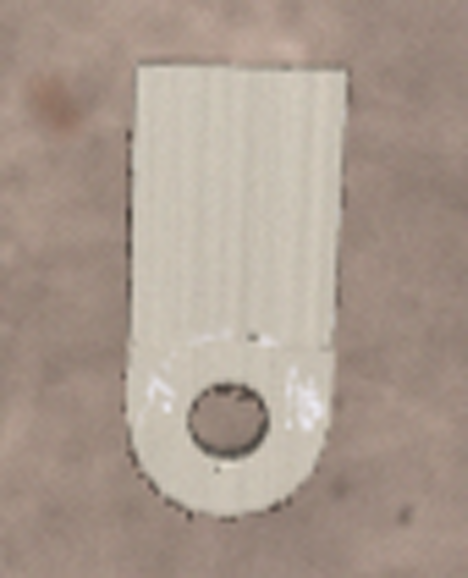

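Run:
```python
from h import *
f=np.load('w1.npy',allow_pickle=True).item()
P=[atz(f,np.array(p)/5.5+[225-.4,115-.4],.012) for p in [(137,66),(347,70),(228,421),(226,516),(130,345),(334,349)]]
P=np.array(P);print(P.round(4));a,b,bo,e=P[:4]
t=(a+b)/2;d=e-t;print(np.linalg.norm(a-b),np.linalg.norm(d),np.linalg.norm(bo-t));
d2=bo-t;print('yaw',np.degrees(np.arctan2(d[1],d[0])),np.degrees(np.arctan2(d2[1],d2[0])),np.degrees(np.arctan2(*(a-b)[[1,0]]))-90,'mid',(t+e)/2, bo-.03*d/np.linalg.norm(d))
s=arm.get_state();M=R.from_euler('xyz',s['ee_rot']).as_matrix();print(M.round(3),np.degrees(np.arctan2(M[1,2],M[0,2])),s['eef_pos'])
```

```text
[[ 0.4474 -0.3027  0.012 ]
 [ 0.4375 -0.2554  0.012 ]
 [ 0.5247 -0.2624  0.012 ]
 [ 0.5485 -0.2571  0.012 ]
 [ 0.5115 -0.2899  0.012 ]
 [ 0.5015 -0.2417  0.012 ]]
0.048366073563378 0.10832559126359538 0.08394674295891123
yaw 11.679153707722477 11.447733708570407 -168.19769518355164 mid [ 0.49544837 -0.268089    0.012     ] [ 0.49530475 -0.26846492  0.012     ]
[[-0.    -0.975 -0.221]
 [ 0.    -0.221  0.975]
 [-1.     0.     0.   ]] 102.7624757968579 [ 0.50376967 -0.28804212  0.21326742]
```

```bash
python3 -m handwheel '{"gripper":[1,1,1],"travel":[[-0.017,0.04,-0.1],[-0.017,0.04,-0.17],[-0.017,0.04,-0.17]],"spin":[-0.022,-0.022,-0.022]}' 20
python3 - <<'E'
from h import *
f=snap('wrist','w2'); np.save('w2.npy',f,allow_pickle=True)
a=f['pixels']; cv2.imwrite('pics/w2z.png',cv2.resize(np.asarray(a)[90:240,190:330],None,fx=4,fy=4,interpolation=2))
E
```

```text
t: 3.85
eef_pos: [0.4918, -0.2667, 0.1238]
ee_rot: [1.048, 1.562, 2.824]
force: [-0.3, 0.2, -0.1]
width: 0.0874
```

View pics/w2z.png

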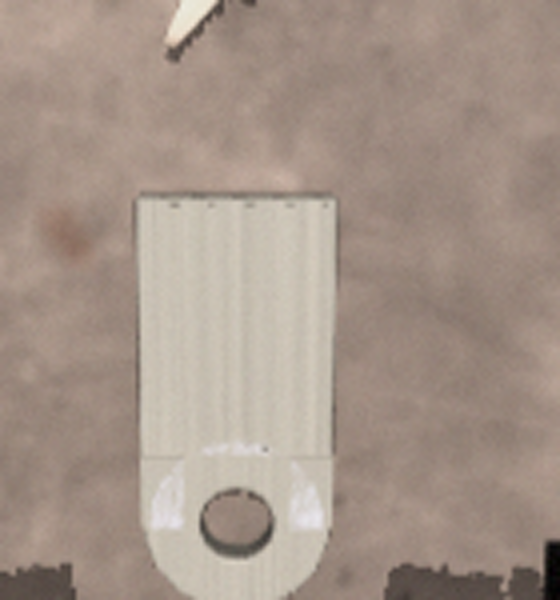

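Run:
```python
from h import *
f=np.load('w1.npy',allow_pickle=True).item();g=np.load('w2.npy',allow_pickle=True).item()
A=[np.array(p)/5.5+[225-.4,115-.4] for p in [(137,66),(347,70),(228,421)]]
B=[np.array(p)/4+[190-.4,90-.4] for p in [(138,197),(335,197),(236.5,522)]]
for a,b in zip(A,B): print(tri(ray(f,a),ray(g,b)),atz(g,b,.012),atz(g,b,.006))
P=[atz(g,b,.012) for b in B];t=(P[0]+P[1])/2;d=P[2]-t;print(np.linalg.norm(P[0]-P[1]),np.linalg.norm(d),np.degrees(np.arctan2(d[1],d[0])), t+d*55/85)
s=arm.get_state();M=R.from_euler('xyz',s['ee_rot']).as_matrix();print(s['eef_pos'],np.degrees(np.arctan2(M[1,2],M[0,2])))
```

```text
(array([ 0.4472297 , -0.30282694,  0.01106779]), [0.00018481414919687035, 0.0001848141491967709]) [ 0.44699852 -0.3028598   0.012     ] [ 0.44749537 -0.30330689  0.006     ]
(array([ 0.43728867, -0.25589824,  0.01459716]), [0.00024085859215329273, 0.00024085859215316945]) [ 0.43725678 -0.2558451   0.012     ] [ 0.43754769 -0.25529826  0.006     ]
(array([ 0.5251436 , -0.26227302,  0.00990109]), [0.00011650192580924838, 0.00011650192580922845]) [ 0.52435141 -0.26252414  0.012     ] [ 0.52648358 -0.2621185   0.006     ]
0.048013367717612665 0.08392817559382822 11.566693633274431 [ 0.49533126 -0.26846354  0.012     ]
[ 0.49407504 -0.26774122  0.12698722] 101.79813594701085
```

```bash
python3 -m handwheel '{"gripper":[1,1,1,1,-1,-1,-1,-1,-1,-1],"travel":[[0,0,-0.1],[0,0,-0.19],[0,0,-0.208],[0,0,-0.208],[0,0,-0.208],[0,0,-0.208],[0,0,-0.208],[0,0,-0.208],[0,0,-0.208],[0,0,-0.208]],"spin":[0,0,0,0,0,0,0,0,0,0]}' 20; python3 -c "
from h import *
s=arm.get_state();print(s['eef_pos'],s['force'],s['width'])"
```

```text
t: 4.9
eef_pos: [0.4963, -0.2673, 0.0244]
ee_rot: [-2.038, 1.57, -0.261]
force: [-0.4, 0.0, 0.5]
width: 0.045
[ 0.49626758 -0.26726407  0.02443528] [-0.43576067  0.01990768  0.4977312 ] 0.045007478930713496
```

```bash
python3 -m handwheel '{"gripper":[-1,-1],"travel":[[0,0,0],[0,0,0]],"spin":[0,0]}' 20
python3 - <<'E'
from h import *
f=snap('wrist','w3');f=snap('top','t3');f=snap('scene','s3')
E
```

```text
t: 5.1
eef_pos: [0.4961, -0.2672, 0.0241]
ee_rot: [1.35, 1.571, 3.128]
force: [-0.0, 0.5, -0.4]
width: 0.0292
```

View pics/w3.png

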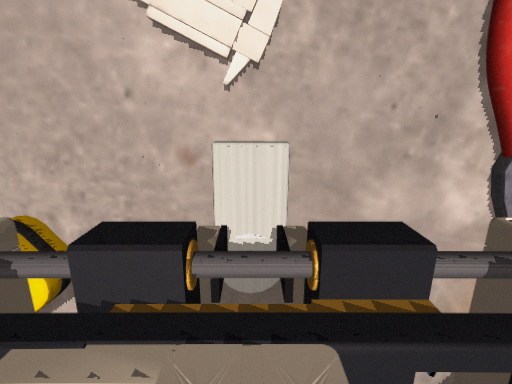

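```bash
python3 -m handwheel '{"gripper":[1,1,1,1,1,1,1],"travel":[[0,0,0],[0,0,0],[0,0,0],[0,0,0],[0,0,0],[0,0,0],[0,0,0]],"spin":[0,0,0,0,0,0,0]}' 20
python3 - <<'E'
from h import *
from scipy.optimize import least_squares
f=np.load('w1.npy',allow_pickle=True).item();g=np.load('w2.npy',allow_pickle=True).item()
A=[np.array(p)/5.5+[225-.4,115-.4] for p in [(137,66),(347,70),(228,421),(226,516)]]
B=[np.array(p)/4+[190-.4,90-.4] for p in [(138,197),(335,197),(236.5,522)]]
L=np.array([[-.055,-.025],[-.055,.025],[.03,0],[.055,0]])
def res(p,fr=(0,1)):
    c,s=np.cos(p[3]),np.sin(p[3]);W=np.c_[L@np.array([[c,s],[-s,c]])+p[:2],np.full(4,p[2])]
    r=[]
    if 0 in fr:r+=[(proj(f,W)-A).ravel()]
    if 1 in fr:r+=[(proj(g,W[:3])-B).ravel()]
    return np.concatenate(r)
for fr in [(0,),(1,),(0,1)]:
    r=least_squares(res,[.5,-.27,.01,.2],args=(fr,));print(fr,r.x,r.fun.round(1))
E
```

```text
t: 5.95
eef_pos: [0.4962, -0.2673, 0.0242]
ee_rot: [-1.793, 1.571, -0.015]
force: [-0.7, 0.8, 0.0]
width: 0.0676
(0,) [ 0.49652003 -0.26758018  0.00572594  0.20287077] [-0.3  0.   0.3  0.2  0.2 -0.2 -0.1 -0. ]
(1,) [ 0.49652679 -0.26822942  0.00647882  0.20242504] [-0.5  0.1  0.5  0.2  0.  -0.4]
(0, 1) [ 0.4964594  -0.26795273  0.00658716  0.20383262] [-0.7 -0.   0.1  0.1 -0.  -0.1 -0.3  0.1 -0.3  0.1  0.7  0.2  0.3 -0.3]
```

View pics/s3.png

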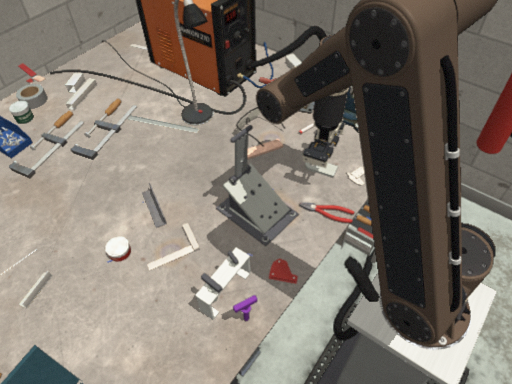

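```bash
for i in 1; do python3 -m handwheel '{"gripper":[1,1,1,1],"travel":[[0,0,-0.004],[0,0,-0.008],[0,0,-0.012],[0,0,-0.012]],"spin":[0,0,0,0]}' 20; done
```

```text
t: 6.35
eef_pos: [0.4959, -0.2672, 0.0177]
ee_rot: [1.117, 1.57, 2.894]
force: [0.1, -0.2, -0.3]
width: 0.0873
```

```bash
python3 -m handwheel '{"gripper":[1,1,1],"travel":[[0,0,-0.003],[0,0,-0.006],[0,0,-0.006]],"spin":[0,0,0]}' 20;  python3 -m handwheel '{"gripper":[1,1,1],"travel":[[0,0,-0.003],[0,0,-0.004],[0,0,-0.004]],"spin":[0,0,0]}' 20
```

```text
t: 6.65
eef_pos: [0.496, -0.2672, 0.0149]
ee_rot: [1.097, 1.57, 2.875]
force: [0.0, 0.6, 0.8]
width: 0.0876
t: 6.95
eef_pos: [0.4961, -0.2672, 0.0131]
ee_rot: [1.242, 1.571, 3.02]
force: [-0.3, 0.5, -0.7]
width: 0.0877
```

```bash
python3 -m handwheel '{"gripper":[-1,-1,-1,-1,-1,-1,-1,-1],"travel":[[0,0,0],[0,0,0],[0,0,0],[0,0,0],[0,0,0],[0,0,0],[0,0,0],[0,0,0]],"spin":[0,0,0,0,0,0,0,0]}' 20
python3 - <<'E'
from h import *
f=snap('wrist','w4');print(arm.get_state()['width'],arm.get_state()['force'])
E
```

```text
t: 7.75
eef_pos: [0.4962, -0.2673, 0.0132]
ee_rot: [-0.207, 1.571, 1.57]
force: [0.8, -0.5, 0.5]
width: 0.0293
0.025132420197036535 [-0.85095574 -0.80119888  0.31693909]
```

View pics/w4.png

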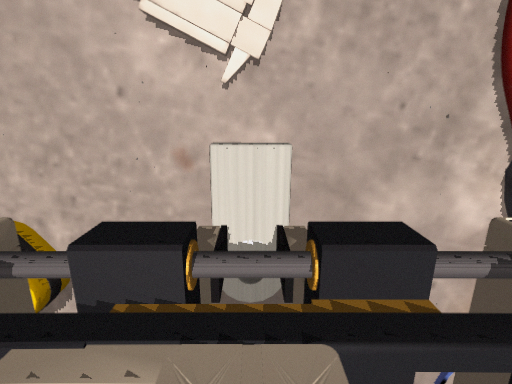

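Run:
```python
from h import *
f=snap('scene','s4');g=snap('top','t4')
a=np.asarray(f['pixels'])[80:200,270:370];cv2.imwrite('pics/s4z.png',cv2.resize(a,None,fx=5,fy=5,interpolation=2))
s=arm.get_state();M=R.from_euler('xyz',s['ee_rot']).as_matrix();print(M.round(3))
print(s['eef_pos'],proj(f,s['eef_pos']),proj(f,s['eef_pos']+[0,0,-.019]))
w=snap('wrist');print((M.T@(w['eye']-s['eef_pos'])),w['eye'])
```

```text
[[ 0.    -0.979 -0.205]
 [-0.    -0.205  0.979]
 [-1.    -0.    -0.   ]]
[ 0.49617055 -0.26725541  0.01316614] [[319.99234591 165.05700275]] [[319.43988972 168.80436153]]
[-1.71442649e-01  7.11535413e-02 -7.66102179e-05] [ 0.42654685 -0.28193857  0.18460814]
```

View pics/s4z.png

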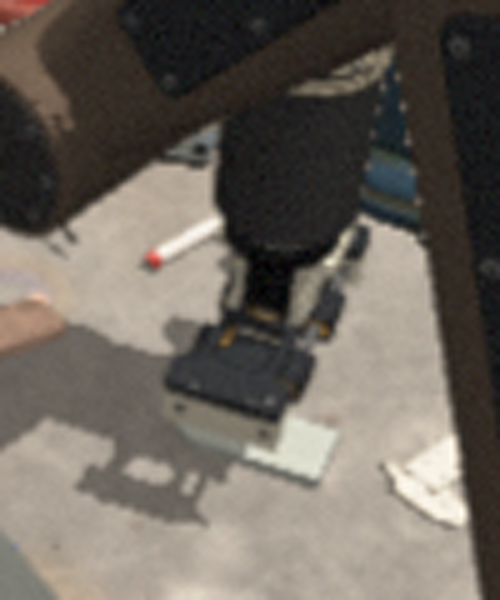

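Run:
```python
from h import *
w=snap('wrist','w5');np.save('w5.npy',w,allow_pickle=True)
a=np.asarray(w['pixels'])[130:300,190:310];cv2.imwrite('pics/w5z.png',cv2.resize(a,None,fx=3.5,fy=3.5,interpolation=2))
f=np.load('w1.npy',allow_pickle=True).item();g=np.load('w2.npy',allow_pickle=True).item()
A=[np.array(p)/5.5+[225-.4,115-.4] for p in [(137,66),(347,70)]]
B=[np.array(p)/4+[190-.4,90-.4] for p in [(138,197),(335,197)]]
C=[(210.5,143.5),(291.5,143.5)]
for i in range(2): print(tri(ray(f,A[i]),ray(w,C[i])),tri(ray(g,B[i]),ray(w,C[i])))
for x in(f,g,w): print(x['eye'],x['attitude'])
```

```text
(array([ 0.44721707, -0.30288777,  0.00882728]), [0.00029054537153227615, 0.00029054537153228087]) (array([ 0.44747603, -0.30342305,  0.00524346]), [0.00010144011330819763, 0.00010144011330826547])
(array([ 4.37472795e-01, -2.53730779e-01,  5.34560898e-05]), [0.0001340671028945298, 0.00013406710289448262]) (array([ 0.43672118, -0.25624356,  0.01690638]), [0.000301514899709833, 0.0003015148997098683])
[ 0.43528257 -0.30303873  0.38443192] [ 2.87461127e+00 -6.50647775e-04  1.79560082e+00]
[ 0.42349662 -0.28171153  0.29580938] [ 2.88132984 -0.0045917   1.77537421]
[ 0.42654689 -0.28193863  0.18460801] [ 2.87401194e+00 -3.90879861e-04  1.77737571e+00]
```

View pics/w5z.png

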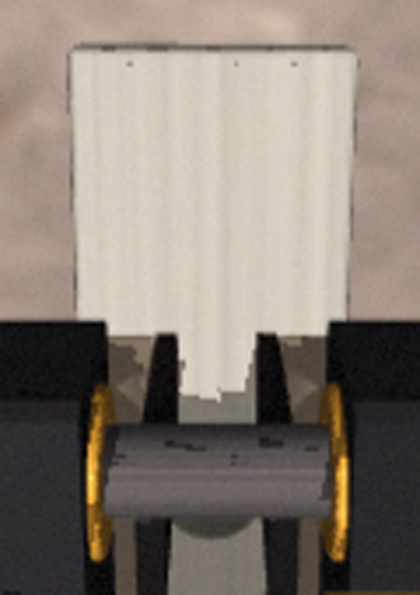

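```bash
python3 -m handwheel '{"gripper":[1,1,1,1,1,1,1,1,1,1],"travel":[[0,0,0],[0,0,0],[0,0,0],[0,0,0],[0,0,0],[0,0,0],[0,0,0],[0,0,0],[0,0,0],[0,0,0]],"spin":[0,0,0,0,0,0,0,0,0,0]}' 20;  python3 -m handwheel '{"gripper":[1,1,1],"travel":[[0,0,-0.004],[0,0,-0.008],[0,0,-0.008]],"spin":[0,0,0]}' 20; python3 -c "
from h import *
snap('wrist','w6');snap('scene','s6');print(arm.get_state()['force'])"
```

```text
t: 9.0
eef_pos: [0.4962, -0.2673, 0.0132]
ee_rot: [-1.756, 1.571, 0.021]
force: [0.0, -0.1, -0.1]
width: 0.0833
t: 9.3
eef_pos: [0.4959, -0.2672, 0.0088]
ee_rot: [1.102, 1.57, 2.879]
force: [-0.6, -0.2, 0.2]
width: 0.0875
[ 0.84823618  0.30638396 -0.06931687]
```

View pics/w6.png

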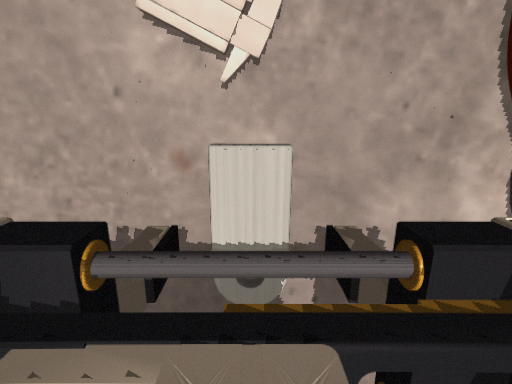

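```bash
python3 -m handwheel '{"gripper":[1,1,1],"travel":[[0,0,-0.01],[0,0,-0.016],[0,0,-0.016]],"spin":[0,0,0]}' 20;  python3 -m handwheel '{"gripper":[1,1,1],"travel":[[0,0,-0.006],[0,0,-0.012],[0,0,-0.012]],"spin":[0,0,0]}' 20; python3 -c "
from h import *
snap('wrist','w7');print(arm.get_state()['force'],arm.get_state()['eef_pos'])"
```

```text
t: 9.7
eef_pos: [0.4957, -0.2671, 0.0005]
ee_rot: [1.115, 1.57, 2.892]
force: [-0.1, -0.8, 0.1]
width: 0.0874
t: 10.0
eef_pos: [0.4958, -0.2672, -0.0053]
ee_rot: [1.104, 1.57, 2.881]
force: [-0.5, 0.0, -0.4]
width: 0.0874
[ 0.01199233 -0.27376182  0.12850562] [ 0.49596647 -0.2672173  -0.00511082]
```

View pics/w7.png

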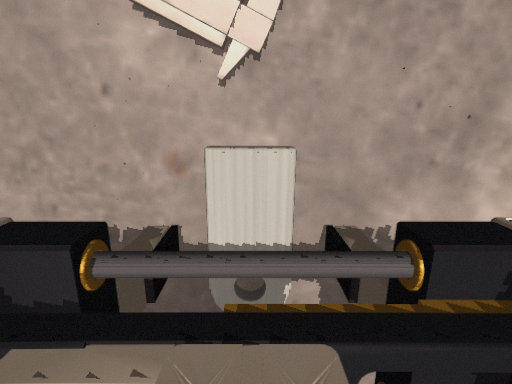

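```bash
python3 -m handwheel '{"gripper":[1,1,1],"travel":[[0,0,-0.004],[0,0,-0.01],[0,0,-0.01]],"spin":[0,0,0]}' 20;  python3 -m handwheel '{"gripper":[-1,-1,-1,-1,-1,-1,-1],"travel":[[0,0,0],[0,0,0],[0,0,0],[0,0,0],[0,0,0],[0,0,0],[0,0,0]],"spin":[0,0,0,0,0,0,0]}' 20; python3 -c "
from h import *
snap('wrist','w8');snap('top');print(arm.get_state())"
```

```text
t: 10.35
eef_pos: [0.4959, -0.2672, -0.0103]
ee_rot: [1.077, 1.57, 2.855]
force: [0.2, -0.7, -0.4]
width: 0.0876
t: 11.05
eef_pos: [0.4962, -0.2673, -0.0098]
ee_rot: [-2.363, 1.571, -0.585]
force: [0.7, -0.1, 1.0]
width: 0.0492
{'t': 11.15, 'q': array([-1.46874768e-01,  4.20753841e-01, -4.90060019e-01,  7.10056479e-05,
       -6.59746235e-01, -1.21720849e+00]), 'qd': array([-0.00059698, -0.00173532, -0.00108928, -0.0003937 , -0.0008422 ,
       -0.00034291]), 'joint_efforts': array([ 1.18102441e-01, -5.23585618e+01,  1.88141799e+01,  4.39592823e+00,
       -9.28727444e-02, -1.18759825e-02]), 'eef_pos': array([ 0.49628158, -0.2673247 , -0.00974879]), 'ee_rot': array([-2.10662464,  1.57055612, -0.32905914]), 'force': array([ 1.02707787, -0.06093478,  1.14327512]), 'moment': array([-0.15327457, -0.03715979,  0.00920176]), 'width': 0.049777177349616654}
```

View pics/w8.png

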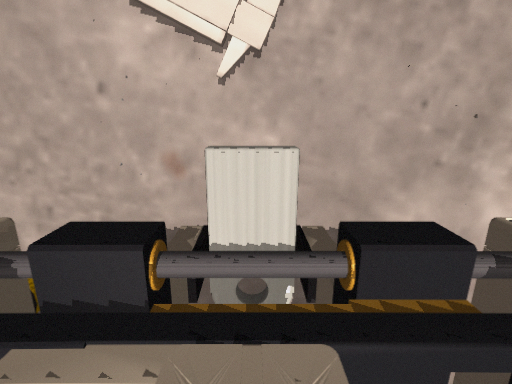

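```bash
python3 -m handwheel '{"gripper":[0.5,0.5,0.5,0.5,0.5,0.5],"travel":[[0,0,0],[0,0,0],[0,0,-0.002],[0,0,-0.004],[0,0,-0.006],[0,0,-0.006]],"spin":[0,0,0,0,0,0]}' 20;  python3 -m handwheel '{"gripper":[0.5,0.5,0.5],"travel":[[0,0,-0.002],[0,0,-0.004],[0,0,-0.004]],"spin":[0,0,0]}' 20
```

```text
t: 11.75
eef_pos: [0.4961, -0.2672, -0.013]
ee_rot: [1.279, 1.571, 3.056]
force: [0.3, -0.1, 0.3]
width: 0.0656
t: 12.05
eef_pos: [0.4962, -0.2673, -0.0132]
ee_rot: [-2.648, 1.57, -0.87]
force: [-5.2, 4.8, 19.1]
width: 0.0656
```

```bash
python3 -m handwheel '{"gripper":[0.5,0.5,-1,-1,-1,-1,-1,-1,-1],"travel":[[0,0,0.014],[0,0,0.014],[0,0,0.014],[0,0,0.014],[0,0,0.014],[0,0,0.014],[0,0,0.014],[0,0,0.014],[0,0,0.014]],"spin":[0,0,0,0,0,0,0,0,0]}' 25;  python3 -m handwheel '{"gripper":[-1,-1,-1,-1,-1],"travel":[[0,0,0.05],[0,0,0.15],[0,0,0.25],[0,0,0.35],[0,0,0.35]],"spin":[0,0,0,0,0]}' 25; python3 -c "
from h import *
snap('wrist','w9');a=snap('scene','s9');cv2.imwrite('pics/s9z.png',cv2.resize(np.asarray(a['pixels'])[60:200,260:380],None,fx=4,fy=4,interpolation=2));print(arm.get_state()['force'],arm.get_state()['eef_pos'])"
```

```text
t: 12.95
eef_pos: [0.4959, -0.2672, -0.0081]
ee_rot: [1.058, 1.57, 2.835]
force: [-0.0, 0.5, -2.8]
width: 0.0495
t: 13.45
eef_pos: [0.5002, -0.2687, 0.175]
ee_rot: [-2.101, 1.558, -0.322]
force: [0.6, -0.0, -3.2]
width: 0.0496
[-0.85927547  0.06197079 -3.69808771] [ 0.49654162 -0.2671049   0.16827236]
```

View pics/w9.png

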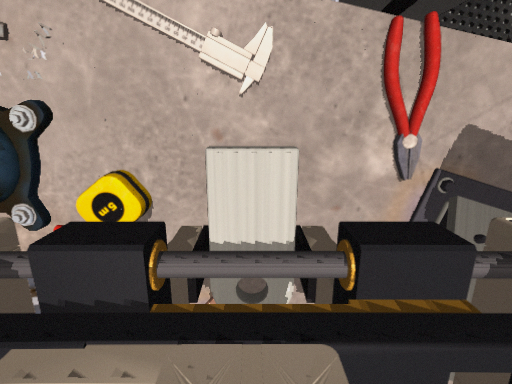

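View pics/s9z.png

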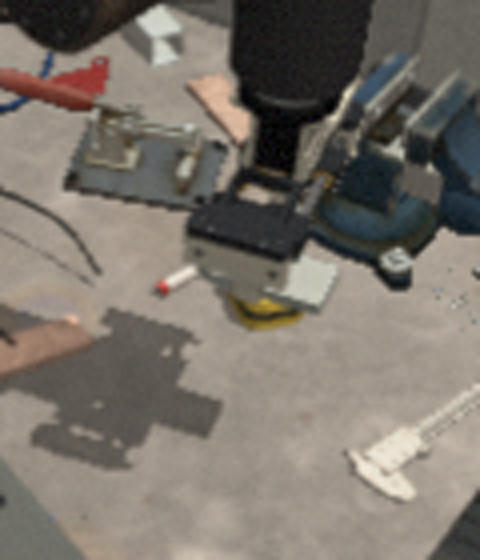

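```bash
python3 -m handwheel '{"gripper":[-1,-1,-1,-1,-1,-1,-1,-1,-1,-1,-1,-1],"travel":[[0,0,0.1],[0,0,0.2],[0,0.1,0.38],[0,0.2,0.38],[0.31,0.57,0.38],[0.31,0.57,0.38],[0.31,0.57,0.38],[0.31,0.57,0.38],[0.31,0.57,0.38],[0.31,0.57,0.38],[0.31,0.57,0.38],[0.31,0.57,0.38]],"spin":[0,0,0,-0.1,-0.2,-0.3,-0.38,-0.38,-0.38,-0.38,-0.38,-0.38]}' 25;  python3 - <<'E'
from h import *
f=snap('wrist','w10');np.save('w10.npy',f,allow_pickle=True);print(arm.get_state()['eef_pos'],f['eye'],f['attitude'])
E
```

```text
t: 14.75
eef_pos: [0.6507, 0.0179, 0.3545]
ee_rot: [1.904, 1.566, -2.9]
force: [0.1, -0.8, -2.4]
width: 0.0495
[0.65056028 0.01729191 0.35539683] [0.58059362 0.02456851 0.52626994] [2.87816116e+00 1.17342440e-03 1.47960878e+00]
```

View pics/w10.png

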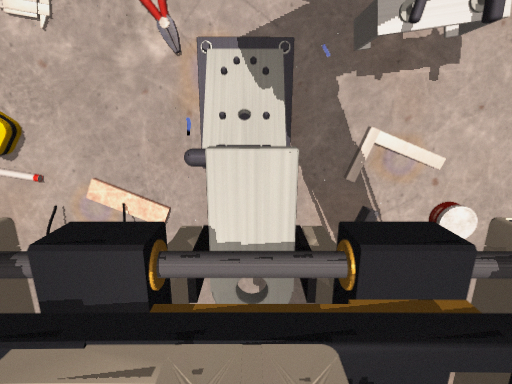

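Dowels and bore are visible (rows 58–118, cols 220–272), and the leaf bar end is at (190,158). I'll zoom in and fit the pose.

Run:
```python
import cv2
a=cv2.imread('pics/w10.png'); cv2.imwrite('pics/w10z.png',cv2.resize(a[30:170,180:310],None,fx=4.2,fy=4.2,interpolation=2))
```

```text
(no output)
```

View pics/w10z.png

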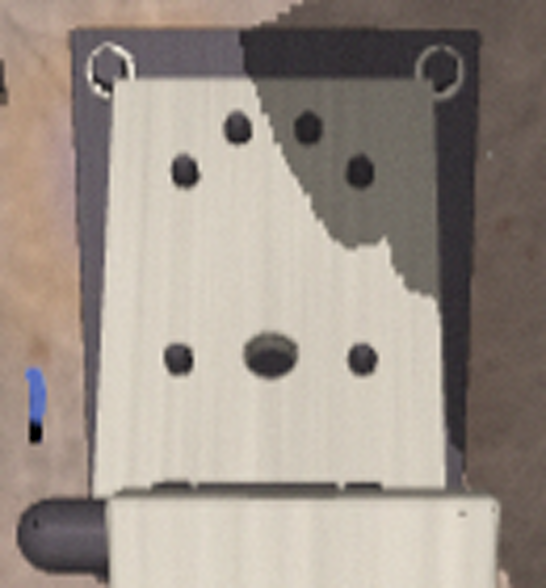

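Run:
```python
from jig import *
from scipy.optimize import least_squares
f=np.load('w10.npy',allow_pickle=True).item()
h=.0045
Pd=np.array([[-.0605,-.013,h],[-.0605,.013,h],[-.042,-.032,h],[-.042,.032,h],[.034,-.032,h],[.034,.032,h],[.03,0,0],[-.085,-.06,0],[-.085,.06,0]])
T=np.array([(238,128),(308,128),(185,171),(360,171),(178,359),(362,359),(271,355),(113,79),(437,81)])/4.2+[180-.4,30-.4]
res=lambda p:(proj(f,bed(p,Pd))-T).ravel()
r=least_squares(res,[.55,.015,.072,-.09]);print(r.x,r.fun.reshape(-1,2).round(1).tolist())
r=least_squares(lambda p:res([p[0],p[1],.072,p[2]]),[.55,.015,-.09]);print(r.x,np.degrees(r.x[2]),r.fun.reshape(-1,2).round(1).tolist())
# held lug
g=cv2.imread('pics/w10.png')
s=arm.get_state();M=R.from_euler('xyz',s['ee_rot']).as_matrix();print('jaw yaw',np.degrees(np.arctan2(M[1,2],M[0,2])),s['eef_pos'])
B=np.array([(205.5,148),(298,148)])
for D in (.12,): pass
# lug toe corners plane: z = tcp + ? lug top = tip+.007 -> TCP+.013+.007
P=[atz(f,b,s['eef_pos'][2]+.020) for b in B];P=np.array(P);print(P,np.linalg.norm(P[0]-P[1]))
d=P[0]-P[1];print('lug yaw',np.degrees(np.arctan2(d[1],d[0]))+90,'toe rel tcp',(P.mean(0)-s['eef_pos']))
# leaf bar end
```

```text
[ 0.54846638  0.01600978  0.07356526 -0.09625174] [[-0.1, -0.2], [0.2, -0.1], [-0.2, -0.2], [0.3, 0.1], [-0.1, -0.1], [0.2, 0.2], [-0.1, 0.2], [0.2, 0.1], [-0.6, 0.0]]
[ 0.54826932  0.01598882 -0.09627571] -5.516191626794677 [[-0.0, -0.1], [0.2, -0.0], [-0.1, -0.1], [0.2, 0.1], [0.0, -0.2], [0.1, 0.0], [-0.1, 0.0], [0.3, 0.2], [-0.7, 0.1]]
jaw yaw 84.73820051030175 [0.65056028 0.01729191 0.35539683]
[[ 0.5934622  -0.00097688  0.37539683]
 [ 0.59785892  0.0471672   0.37539683]] 0.048344426589175676
lug yaw -5.218027074495893 toe rel tcp [-0.05489972  0.00580325  0.02      ]
```

Run:
```python
from jig import *
f=np.load('w10.npy',allow_pickle=True).item();p=[.5483,.016,.072,-.0963]
for q in np.arange(1.8,2.3,.05):
    d=np.array([-np.cos(q),0,np.sin(q)]);c=np.array([.098,0,.019])+.168*d
    W=bed(p,[c,c+[0,-.041,0]]);print(round(q,2),W[0].round(3),proj(f,W).round(1).tolist())
```

```text
1.8 [0.575 0.013 0.298] [[236.8, 111.5], [183.1, 111.2]]
1.85 [0.583 0.013 0.3  ] [[236.7, 122.5], [183.0, 122.2]]
1.9 [0.591 0.012 0.302] [[236.7, 133.6], [183.1, 133.3]]
1.95 [0.599 0.011 0.304] [[236.7, 144.7], [183.3, 144.4]]
2.0 [0.608 0.01  0.305] [[236.7, 155.7], [183.6, 155.4]]
2.05 [0.616 0.009 0.305] [[236.7, 166.6], [184.1, 166.3]]
2.1 [0.624 0.009 0.305] [[236.8, 177.2], [184.6, 177.0]]
2.15 [0.633 0.008 0.305] [[236.9, 187.5], [185.3, 187.3]]
2.2 [0.641 0.007 0.305] [[237.1, 197.5], [186.1, 197.2]]
2.25 [0.649 0.006 0.303] [[237.2, 206.9], [186.9, 206.7]]
```

```bash
python3 -m handwheel '{"gripper":[-1,-1,-1,-1,-1,-1,-1,-1,-1],"travel":[[-0.1,-0.003,0],[-0.2,-0.003,0],[-0.21,-0.003,-0.05],[-0.21,-0.003,-0.15],[-0.21,-0.003,-0.25],[-0.21,-0.003,-0.35],[-0.21,-0.003,-0.45],[-0.21,-0.003,-0.46],[-0.21,-0.003,-0.46]],"spin":[-0.005,-0.005,-0.005,-0.005,-0.005,-0.005,-0.005,-0.005,-0.005]}' 20;  python3 - <<'E'
from h import *
s=arm.get_state();print(s['eef_pos'],s['force'])
f=snap('top');cv2.imwrite('pics/t11z.png',cv2.resize(np.asarray(f['pixels'])[120:270,200:330],None,fx=4,fy=4,interpolation=2))
f=snap('scene');cv2.imwrite('pics/s11z.png',cv2.resize(np.asarray(f['pixels'])[110:250,190:330],None,fx=4,fy=4,interpolation=2))
E
```

```text
t: 15.7
eef_pos: [0.5456, 0.015, 0.1273]
ee_rot: [2.34, 1.569, -2.469]
force: [0.1, 0.4, -2.0]
width: 0.05
[0.5455927  0.01502772 0.12728129] [ 0.12698867  0.44798236 -2.04311775]
```

View pics/s11z.png

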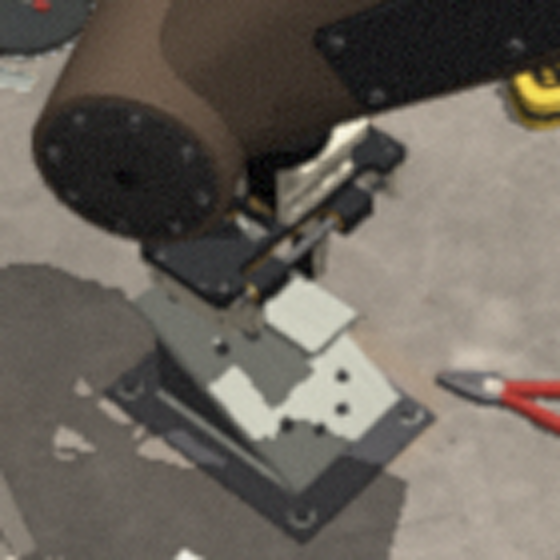

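View pics/t11z.png

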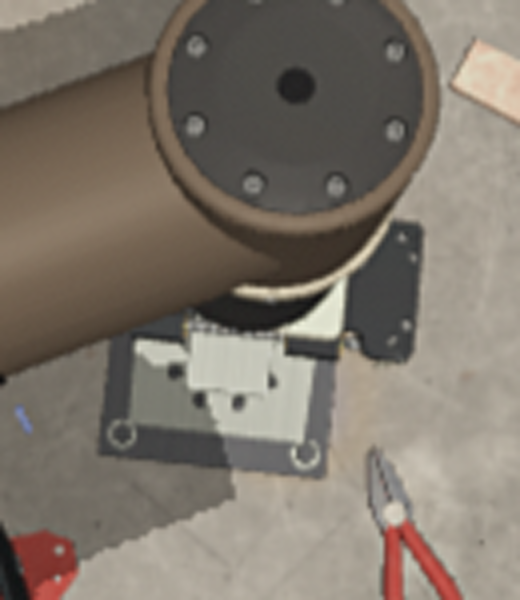

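```bash
python3 -m handwheel '{"gripper":[-1,-1,-1,-1,-1,-1,-1,-1],"travel":[[0.002,0.002,-0.03],[0.002,0.002,-0.05],[0.002,0.002,-0.06],[0.002,0.002,-0.07],[0.002,0.002,-0.08],[0.002,0.002,-0.09],[0.002,0.002,-0.094],[0.002,0.002,-0.094]],"spin":[0,0,0,0,0,0,0,0]}' 20;  python3 - <<'E'
from h import *
s=arm.get_state();print(s['eef_pos'],s['force'],s['moment'])
f=snap('wrist','w12');f=snap('scene');cv2.imwrite('pics/s12z.png',cv2.resize(np.asarray(f['pixels'])[110:250,190:330],None,fx=4,fy=4,interpolation=2))
E
```

```text
t: 16.6
eef_pos: [0.5475, 0.0173, 0.0801]
ee_rot: [-1.508, 1.57, -0.032]
force: [-0.1, 0.1, -0.5]
width: 0.0497
[0.54753533 0.01731315 0.08013808] [-0.12814595  0.08601526 -0.50125185] [0.01325157 0.00794998 0.02381885]
```

View pics/s12z.png

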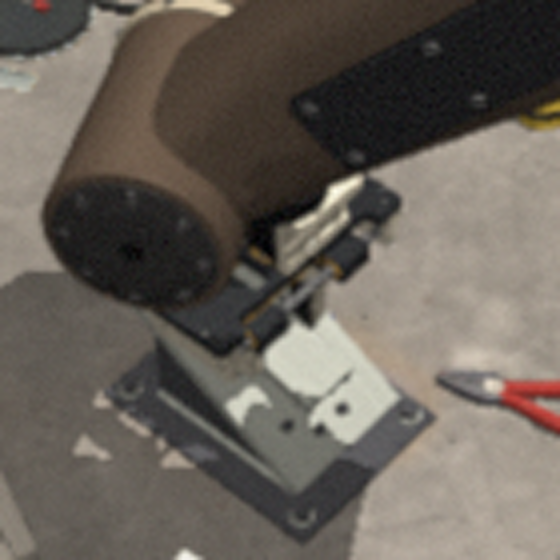

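View pics/w12.png

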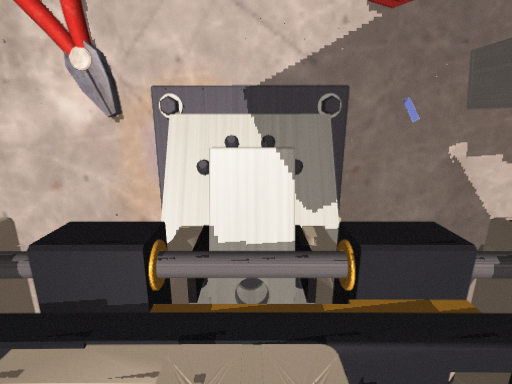

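```bash
python3 -m handwheel '{"gripper":[-1,-1,-1,-1,-1],"travel":[[-0.001,-0.002,-0.008],[-0.001,-0.002,-0.016],[-0.001,-0.002,-0.024],[-0.001,-0.002,-0.028],[-0.001,-0.002,-0.028]],"spin":[0,0,0,0,0]}' 20;  python3 - <<'E'
from h import *
s=arm.get_state();print(s['eef_pos'],s['force'],s['moment'])
f=snap('wrist','w13')
E
```

```text
t: 17.2
eef_pos: [0.5464, 0.0161, 0.0657]
ee_rot: [2.013, 1.57, -2.795]
force: [0.2, 0.0, 0.5]
width: 0.0498
[0.54637055 0.01610532 0.0656849 ] [0.17887397 0.0026635  0.47568957] [ 0.10046599 -0.0567286   0.03847158]
```

View pics/w13.png

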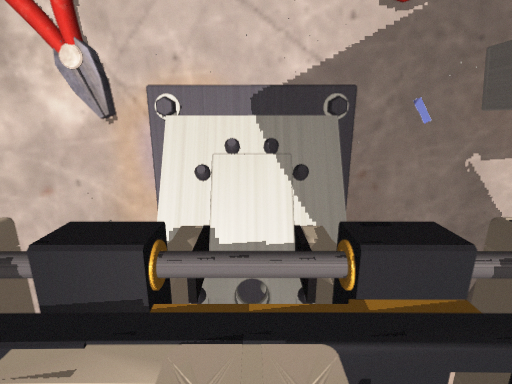

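```bash
python3 -m handwheel '{"gripper":[-1,-1,0.4,0.4,0.4,0.4],"travel":[[0,0,-0.002],[0,0,-0.002],[0,0,-0.002],[0,0,-0.002],[0,0,-0.002],[0,0,-0.002]],"spin":[0,0,0,0,0,0]}' 20;  python3 - <<'E'
from h import *
s=arm.get_state();print(s['eef_pos'],s['force'],s['moment'])
f=snap('wrist','w14');cv2.imwrite('pics/w14z.png',cv2.resize(np.asarray(f['pixels'])[80:310,140:365],None,fx=2.5,fy=2.5,interpolation=2))
E
```

```text
t: 17.85
eef_pos: [0.5466, 0.0162, 0.0652]
ee_rot: [1.778, 1.571, -3.03]
force: [-0.5, 0.4, -0.3]
width: 0.061
[0.54660843 0.01624673 0.06515876] [-0.45861873  0.38214481 -0.34009307] [-0.00891427 -0.05026161  0.03511312]
```

View pics/w14z.png

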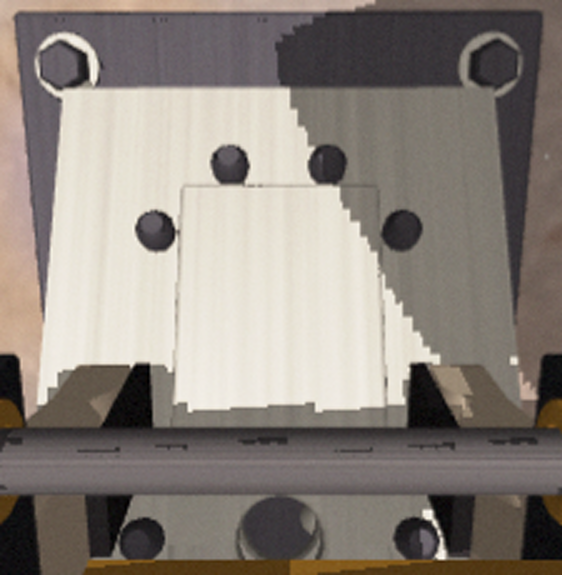

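```bash
python3 -m handwheel '{"gripper":[0.4,0.4,0.4,0.4,0.4,0.4,0.4,0.4],"travel":[[0,0,0.06],[0,0,0.16],[0,0,0.26],[0,0,0.36],[0,0,0.46],[0,0,0.56],[0,0,0.6],[0,0,0.6]],"spin":[0,0,0,0,0,0,0,0]}' 20;  python3 - <<'E'
from h import *
s=arm.get_state();print(s['eef_pos'],s['force'],s['moment'])
f=snap('wrist','w15');cv2.imwrite('pics/w15z.png',cv2.resize(np.asarray(f['pixels'])[90:260,180:330],None,fx=3.5,fy=3.5,interpolation=2));np.save('w15.npy',f,allow_pickle=True)
f=snap('scene');cv2.imwrite('pics/s15z.png',cv2.resize(np.asarray(f['pixels'])[110:250,190:330],None,fx=4,fy=4,interpolation=2))
E
```

```text
t: 18.7
eef_pos: [0.5479, 0.0163, 0.3693]
ee_rot: [-1.222, 1.564, 0.253]
force: [0.1, 0.4, -0.1]
width: 0.0616
[0.54786794 0.01633195 0.36925813] [ 0.1000229   0.38566848 -0.08235975] [-0.02862776 -0.03647272 -0.02691794]
```

View pics/w15z.png

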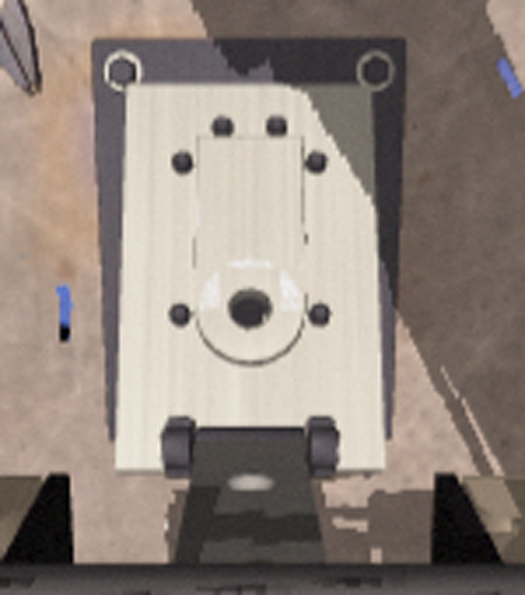

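View pics/s15z.png

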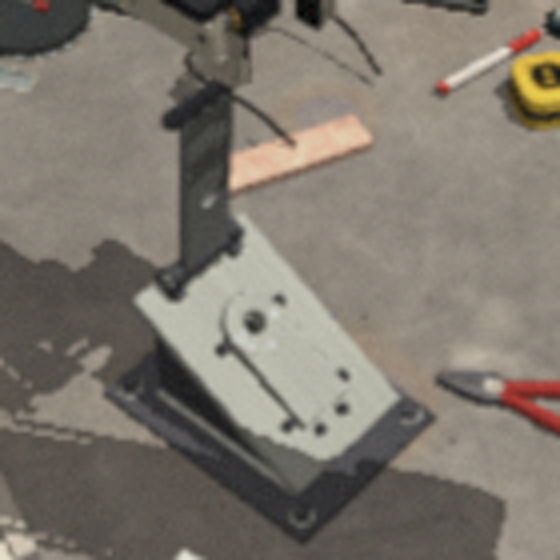

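```bash
python3 -m handwheel '{"gripper":[-1,-1,-1,-1,-1,-1,-1,-1],"travel":[[0.1,0,0],[0.2,0,0],[0.3,0,0],[0.3,0,-0.1],[0.3,0,-0.17],[0.3,0,-0.17],[0.3,0,-0.17],[0.3,0,-0.17]],"spin":[0,0,0,0,0,0,0,0]}' 30;  python3 - <<'E'
from h import *
s=arm.get_state();print(s['eef_pos'],s['force'],s['width'])
f=snap('scene');cv2.imwrite('pics/s16z.png',cv2.resize(np.asarray(f['pixels'])[60:250,170:330],None,fx=3.2,fy=3.2,interpolation=2))
snap('wrist','w16')
E
```

```text
t: 19.6
eef_pos: [0.6974, 0.0162, 0.2828]
ee_rot: [-1.504, 1.568, -0.029]
force: [0.2, 0.6, 1.0]
width: 0.0038
[0.69741456 0.01616522 0.28279391] [0.23260643 0.5969875  0.99343221] 0.003758541780471209
```

View pics/s16z.png

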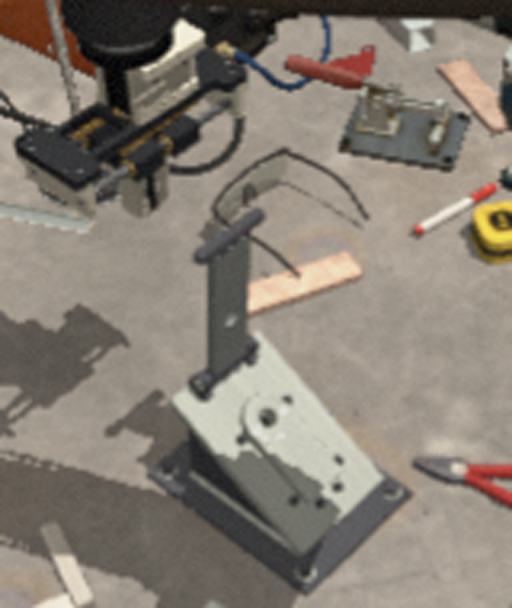

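View pics/w16.png

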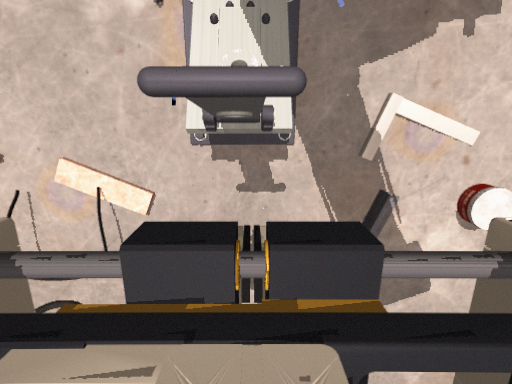

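```bash
python3 -m handwheel '{"gripper":[-1,-1,-1,-1,-1,-1,-1,-1,-1,-1,-1],"travel":[[-0.08,-0.014,0],[-0.12,-0.013,0],[-0.15,-0.012,0],[-0.18,-0.011,-0.005],[-0.21,-0.01,-0.014],[-0.24,-0.007,-0.026],[-0.27,-0.004,-0.042],[-0.3,0,-0.06],[-0.32,0.002,-0.078],[-0.34,0.004,-0.096],[-0.34,0.004,-0.096]],"spin":[0,0,0,0,0,0,0,0,0,0,0]}' 30;  python3 - <<'E'
from h import *
s=arm.get_state();print(s['eef_pos'],s['force'],s['width'])
f=snap('scene');cv2.imwrite('pics/s17z.png',cv2.resize(np.asarray(f['pixels'])[60:250,170:330],None,fx=3.2,fy=3.2,interpolation=2))
snap('wrist','w17')
E
```

```text
t: 20.8
eef_pos: [0.5257, 0.0184, 0.2332]
ee_rot: [-0.882, 1.569, 0.593]
force: [0.7, 0.5, 0.9]
width: 0.0004
[0.52571465 0.01836187 0.23321388] [0.7163418  0.49022956 0.94766595] 0.0003856146593754802
```

View pics/s17z.png

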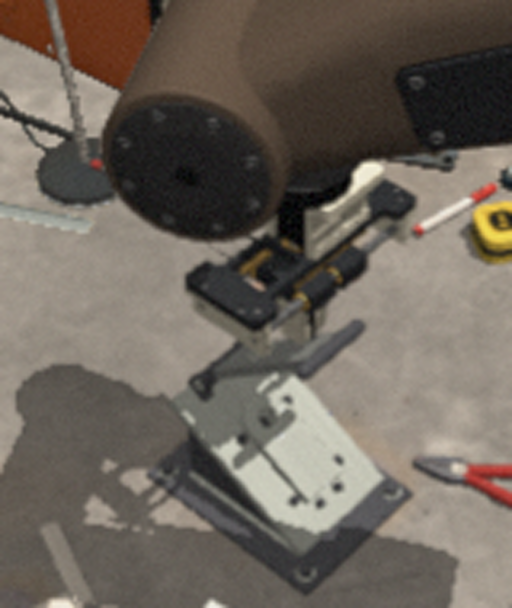

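View pics/w17.png

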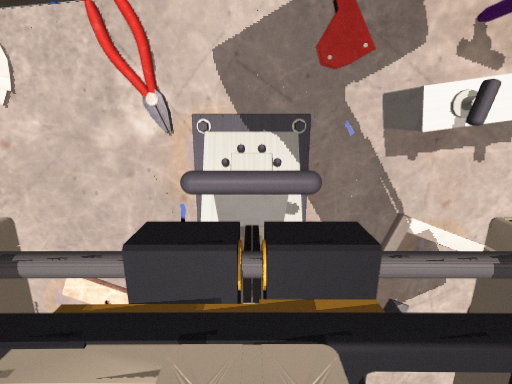

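```bash
python3 -m handwheel '{"gripper":[-1,-1,-1,-1,-1,-1,-1,-1,-1,-1,-1],"travel":[[-0.1,0.008,0],[-0.107,0.008,-0.04],[-0.107,0.008,-0.08],[-0.107,0.008,-0.12],[-0.107,0.008,-0.16],[-0.106,0.008,-0.2],[-0.106,0.008,-0.24],[-0.103,0.008,-0.28],[-0.1,0.008,-0.32],[-0.096,0.008,-0.345],[-0.096,0.008,-0.345]],"spin":[0,0,0,0,0,0,0,0,0,0,0]}' 30;  python3 - <<'E'
from h import *
s=arm.get_state();print(s['eef_pos'],s['force'],s['width'])
f=snap('scene');cv2.imwrite('pics/s18z.png',cv2.resize(np.asarray(f['pixels'])[60:250,170:330],None,fx=3.2,fy=3.2,interpolation=2))
snap('wrist','w18')
E
```

```text
t: 22.0
eef_pos: [0.479, 0.0221, 0.0588]
ee_rot: [2.142, 1.569, -2.666]
force: [-0.1, 0.5, -0.1]
width: 0.0003
[0.47899989 0.02213867 0.05882105] [-0.08210136  0.51894003 -0.06538423] 0.000286159393829381
```

View pics/s18z.png

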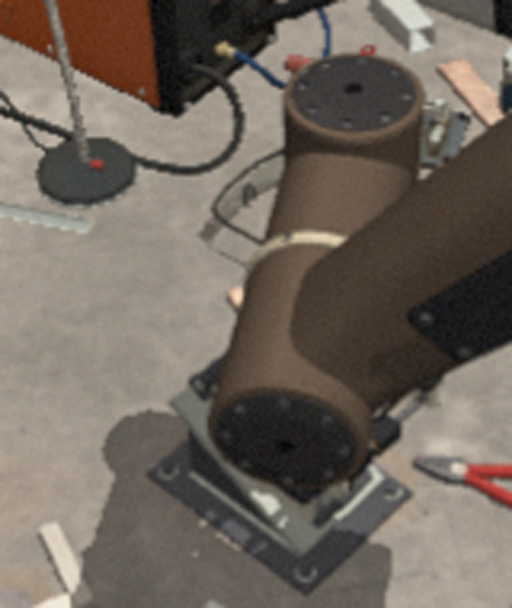

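View pics/w18.png

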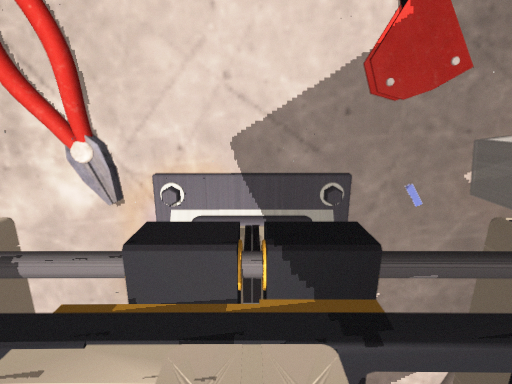

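```bash
python3 -m handwheel '{"gripper":[-1,-1,-1,-1],"travel":[[0,0,-0.01],[0,0,-0.018],[0,0,-0.024],[0,0,-0.024]],"spin":[0,0,0,0]}' 30; python3 -m handwheel '{"gripper":[-1,-1,-1],"travel":[[0,0,-0.004],[0,0,-0.006],[0,0,-0.006]],"spin":[0,0,0]}' 30
```

```text
t: 22.5
eef_pos: [0.4801, 0.0225, 0.0506]
ee_rot: [-1.426, 1.568, 0.051]
force: [-10.1, 0.6, 32.5]
width: 0.0003
t: 22.8
eef_pos: [0.4803, 0.0225, 0.0501]
ee_rot: [-1.44, 1.566, 0.038]
force: [-21.5, 2.9, 61.9]
width: 0.0002
```

```bash
python3 -m handwheel '{"gripper":[-1,-1,-1,-1,-1,-1,-1,-1,-1,-1,-1,-1],"travel":[[0,0,0.1],[0,0,0.2],[0,0,0.3],[0,0.05,0.4],[0,0.14,0.44],[0,0.24,0.44],[0,0.34,0.44],[0,0.44,0.44],[0,0.54,0.44],[0,0.61,0.44],[0,0.61,0.44],[0,0.61,0.44]],"spin":[0,0,0,0,0,0,0,0,0,0,0,0]}' 30;  python3 - <<'E'
from h import *
s=arm.get_state();print(s['eef_pos'],s['force'],s['width'])
f=snap('wrist','w20');np.save('w20.npy',f,allow_pickle=True)
f=snap('scene');cv2.imwrite('pics/s20z.png',cv2.resize(np.asarray(f['pixels'])[110:340,150:350],None,fx=2.6,fy=2.6,interpolation=2))
E
```

```text
t: 24.0
eef_pos: [0.4782, 0.328, 0.2641]
ee_rot: [2.479, 1.57, -2.327]
force: [0.7, -0.5, -0.4]
width: 0.0006
[0.478223   0.32799084 0.26409861] [ 0.66774607 -0.45571126 -0.37450982] 0.0005803766960027848
```

View pics/s20z.png

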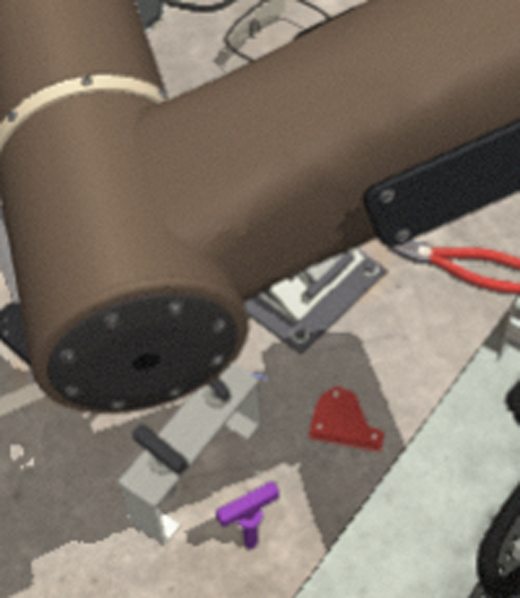

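View pics/w20.png

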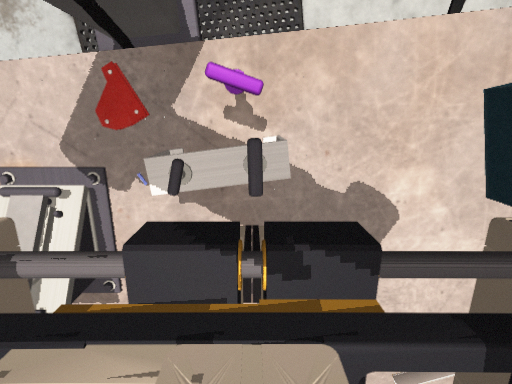

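Run:
```python
from h import *
f=np.load('w20.npy',allow_pickle=True).item()
cv2.imwrite('pics/w20z.png',cv2.resize(np.asarray(f['pixels'])[125:205,140:300],None,fx=5,fy=5,interpolation=2))
for z in (.12,.131,.14):
    a=atz(f,(255,139),z);b=atz(f,(255.5,196),z);print(z,a,b,np.linalg.norm(a-b),(a+b)/2,np.degrees(np.arctan2(*(b-a)[[1,0]])))
```

```text
0.12 [0.43081748 0.33610055 0.12      ] [0.49476225 0.33084178 0.12      ] 0.06416064684713464 [0.46278987 0.33347116 0.12      ] -4.701379836353734
0.131 [0.43000509 0.33605435 0.131     ] [0.49172106 0.33097887 0.131     ] 0.061924317380102206 [0.46086307 0.33351661 0.131     ] -4.701379836353712
0.14 [0.42934041 0.33601655 0.14      ] [0.48923281 0.33109104 0.14      ] 0.06009459327071208 [0.45928661 0.3335538  0.14      ] -4.701379836353753
```

View pics/w20z.png

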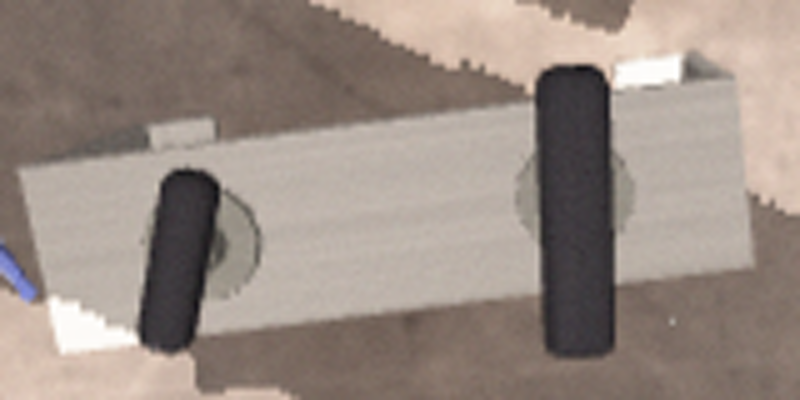

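```bash
python3 -m handwheel '{"gripper":[0.15,0.15,0.15,0.15,0.15],"travel":[[-0.034,0.011,-0.08],[-0.034,0.011,-0.16],[-0.034,0.011,-0.17],[-0.034,0.011,-0.17],[-0.034,0.011,-0.17]],"spin":[0.04,0.04,0.04,0.04,0.04]}' 30;  python3 - <<'E'
from h import *
s=arm.get_state();print(s['eef_pos'],s['force'],s['width'])
f=snap('wrist','w21');np.save('w21.npy',f,allow_pickle=True)
E
```

```text
t: 24.6
eef_pos: [0.463, 0.3331, 0.1819]
ee_rot: [-0.853, 1.568, 0.653]
force: [-0.1, -0.1, 1.4]
width: 0.0349
[0.4629852  0.3330577  0.18192276] [-0.06860549 -0.11859724  1.37485488] 0.03489422840847243
```

View pics/w21.png

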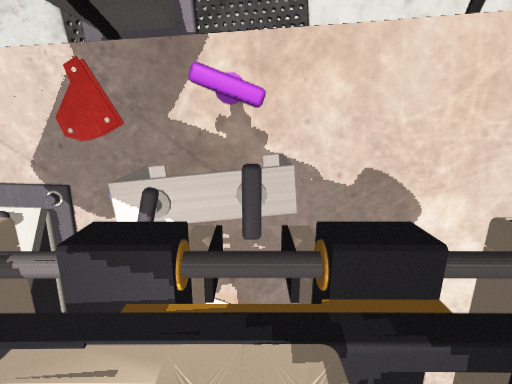

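Run:
```python
from h import *
f=np.load('w20.npy',allow_pickle=True).item();g=np.load('w21.npy',allow_pickle=True).item()
cv2.imwrite('pics/w21z.png',cv2.resize(np.asarray(g['pixels'])[150:250,200:300],None,fx=5,fy=5,interpolation=2))
A=[(254.4,138),(256,196)];B=[(252,164.5),(251.5,239)]
for a,b in zip(A,B): print(tri(ray(f,a),ray(g,b)))
for z in (.12,.131):
    a,b=[atz(g,x,z) for x in B];print(z,np.linalg.norm(a-b),(a+b)/2)
```

```text
(array([0.4295625 , 0.33561906, 0.12199541]), [7.445553576424172e-05, 7.445553576417752e-05])
(array([0.49280853, 0.33132541, 0.12719656]), [0.00016356987118176965, 0.0001635698711817519])
0.12 0.06628300266955292 [0.4629553  0.33332277 0.12      ]
0.131 0.0631568103379549 [0.45959052 0.33351154 0.131     ]
```

View pics/w21z.png

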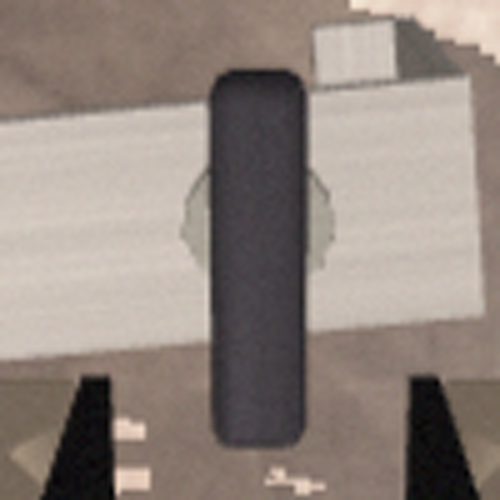

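```bash
python3 -m handwheel '{"gripper":[0.15,0.15,0.15,-1,-1,-1,-1,-1,-1],"travel":[[0,0,-0.08],[0,0,-0.16],[0,0,-0.168],[0,0,-0.168],[0,0,-0.168],[0,0,-0.168],[0,0,-0.168],[0,0,-0.168],[0,0,-0.168]],"spin":[0,0,0,0,0,0,0,0,0]}' 20;  python3 - <<'E'
from h import *
s=arm.get_state();print(s['eef_pos'],s['force'],s['width'])
E
```

```text
t: 25.55
eef_pos: [0.462, 0.3331, 0.0966]
ee_rot: [-0.753, 1.569, 0.754]
force: [-1.6, -0.4, 5.3]
width: 0.0156
[0.46199745 0.33309472 0.0966316 ] [-1.58555699 -0.39287863  5.29767899] 0.015627914551994884
```

```bash
python3 -m handwheel '{"gripper":[-1,-1,-1,-1,-1,-1],"travel":[[0,0,0.04],[0,0,0.12],[0,0,0.2],[0,0,0.3],[0,0,0.34],[0,0,0.34]],"spin":[0,0,0,0,0,0]}' 20;  python3 - <<'E'
from h import *
s=arm.get_state();print(s['eef_pos'],s['force'],s['width'])
f=snap('wrist','w22')
f=snap('scene');cv2.imwrite('pics/s22z.png',cv2.resize(np.asarray(f['pixels'])[110:340,150:350],None,fx=2.6,fy=2.6,interpolation=2))
E
```

```text
t: 26.15
eef_pos: [0.4627, 0.3338, 0.2695]
ee_rot: [-0.647, 1.565, 0.86]
force: [0.2, 0.3, -2.3]
width: 0.0161
[0.46273838 0.33383461 0.26948829] [ 0.17736514  0.33701278 -2.29340221] 0.01608375935420799
```

View pics/s22z.png

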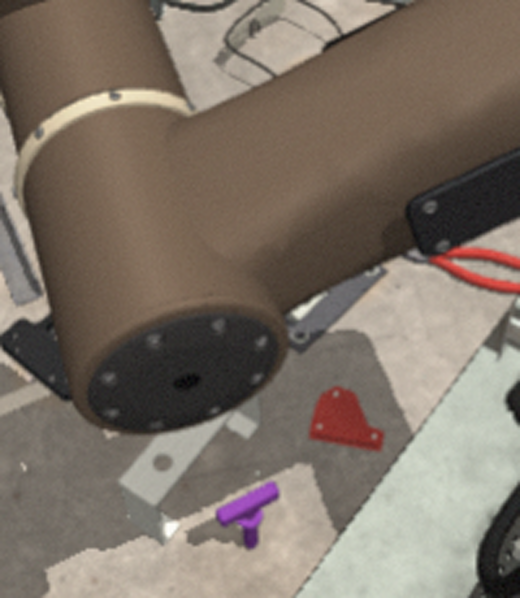

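View pics/w22.png

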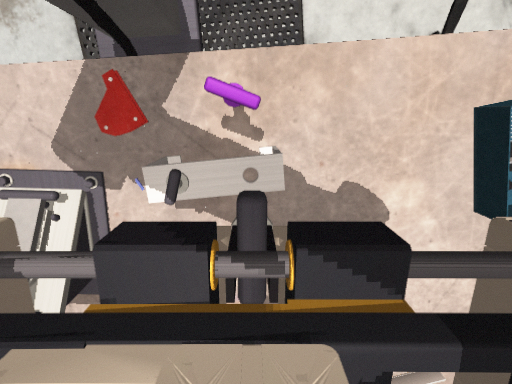

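```bash
python3 -m handwheel '{"gripper":[-1,-1,-1,-1,-1,-1,-1,-1,-1,-1],"travel":[[0.03,-0.08,0.02],[0.06,-0.17,0.02],[0.09,-0.26,0.02],[0.12,-0.35,0.02],[0.15,-0.44,0.02],[0.18,-0.53,0.02],[0.2,-0.61,0.02],[0.2,-0.638,0.02],[0.2,-0.638,0.02],[0.2,-0.638,0.02]],"spin":[0,0,0,0,0,0,0,0,0,0]}' 20;  python3 - <<'E'
from jig import *
s=arm.get_state();print(s['eef_pos'],s['force'],s['width'])
f=snap('wrist','w23');np.save('w23.npy',f,allow_pickle=True)
p=[.5483,.016,.072,-.0963];print(proj(f,bed(p,[[.03,0,.027],[-.07,0,.019],[-.07,.041,.019]])))
print([(d['at'],d['conf']) for d in spotter.tip_of('wrist','leaf_bush')])
E
```

```text
t: 27.25
eef_pos: [0.561, 0.0138, 0.2743]
ee_rot: [1.762, 1.569, -3.015]
force: [0.5, 0.9, -1.5]
width: 0.016
[0.56103006 0.01379531 0.27429701] [ 0.45164953  0.89494129 -1.51130021] 0.01600629836771091
[[252.45568952 178.42459597]
 [254.34395671 107.75484162]
 [285.56993398 108.75756511]]
[([251.1, 174.7], 0.83)]
```

View pics/w23.png

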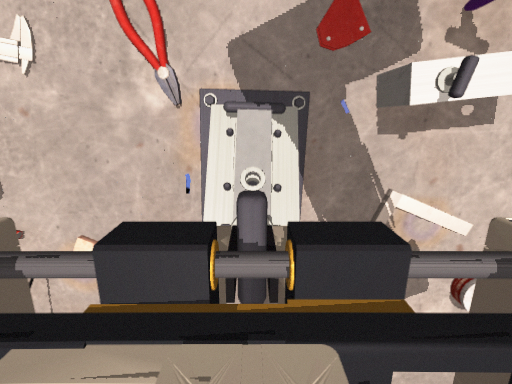

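```bash
python3 -m handwheel '{"gripper":[-1,-1,-1,-1,-1,-1],"travel":[[0.002,0.002,-0.08],[0.002,0.002,-0.15],[0.002,0.002,-0.17],[0.002,0.002,-0.18],[0.002,0.002,-0.188],[0.002,0.002,-0.188]],"spin":[0,0,0,0,0,0]}' 12;  python3 - <<'E'
from h import *
s=arm.get_state();print(s['eef_pos'],s['force'],s['moment'],s['width'])
f=snap('wrist','w24');f=snap('scene');cv2.imwrite('pics/s24z.png',cv2.resize(np.asarray(f['pixels'])[100:250,180:330],None,fx=4,fy=4,interpolation=2))
f=snap('top');cv2.imwrite('pics/t24z.png',cv2.resize(np.asarray(f['pixels'])[120:270,200:330],None,fx=4,fy=4,interpolation=2))
E
```

```text
t: 27.95
eef_pos: [0.5631, 0.0152, 0.1826]
ee_rot: [-1.196, 1.57, 0.311]
force: [-0.6, -0.6, -1.8]
width: 0.016
[0.56310225 0.01520033 0.18257807] [-0.60810799 -0.59119064 -1.83843265] [0.09852836 0.36574822 0.01971827] 0.01604694567492902
```

View pics/s24z.png

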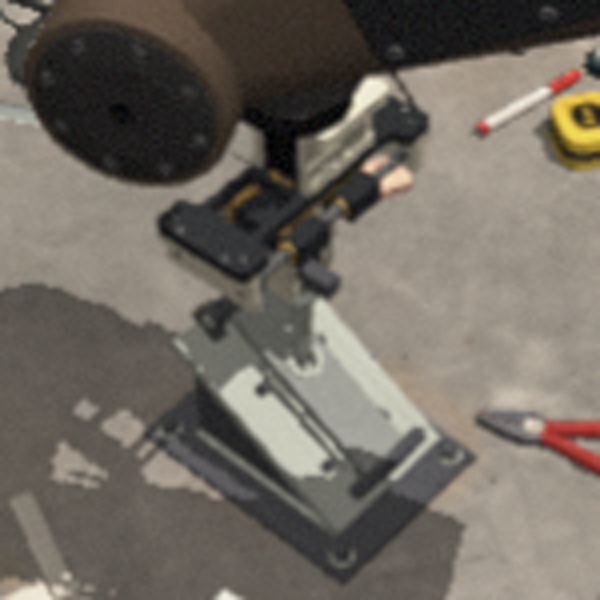

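View pics/w24.png

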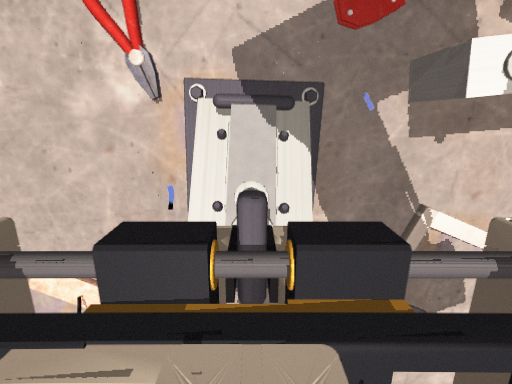

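```bash
python3 -m handwheel '{"gripper":[-1,-1,-1,-1,-1,-1,-1,-1],"travel":[[0,0,-0.005],[-0.016,0.0015,-0.006],[-0.033,0.003,-0.009],[-0.049,0.0045,-0.013],[-0.064,0.006,-0.019],[-0.078,0.0075,-0.027],[-0.09,0.0086,-0.036],[-0.09,0.0086,-0.036]],"spin":[0,0,0,0,0,0,0,0]}' 12;  python3 - <<'E'
from h import *
s=arm.get_state();print(s['eef_pos'],s['force'],s['moment'],s['width'])
f=snap('wrist','w25');f=snap('scene');cv2.imwrite('pics/s25z.png',cv2.resize(np.asarray(f['pixels'])[100:250,180:330],None,fx=4,fy=4,interpolation=2))
f=snap('top');cv2.imwrite('pics/t25z.png',cv2.resize(np.asarray(f['pixels'])[120:270,200:330],None,fx=4,fy=4,interpolation=2))
E
```

```text
t: 28.9
eef_pos: [0.5162, 0.0189, 0.1629]
ee_rot: [1.763, 1.569, -3.013]
force: [0.6, -0.7, -1.6]
width: 0.0158
[0.51620472 0.01893367 0.16290657] [ 0.60465002 -0.69316341 -1.61977042] [-0.28949626 -0.10504574 -0.0198686 ] 0.015813866975720535
```

View pics/s25z.png

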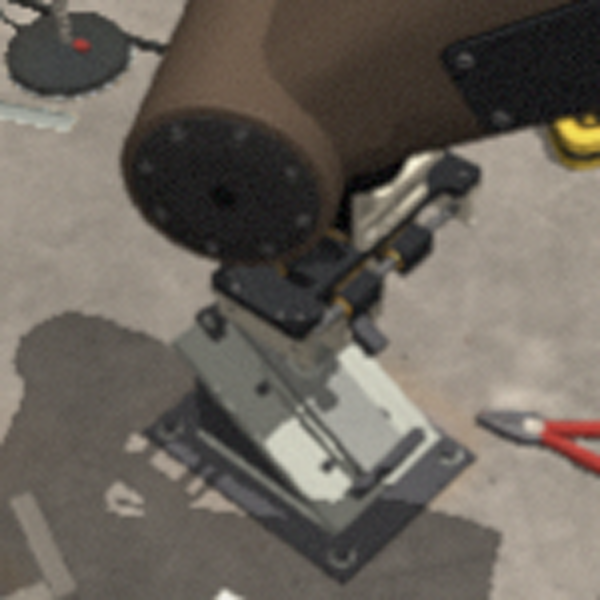

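View pics/w25.png

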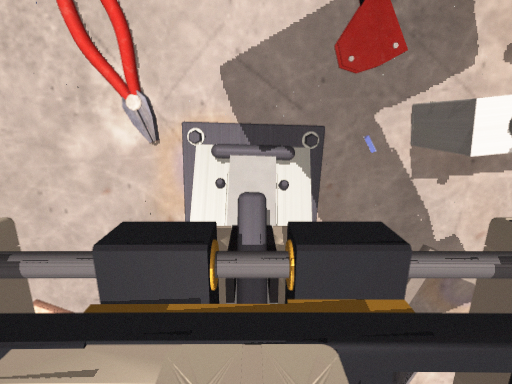

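```bash
python3 -m handwheel '{"gripper":[-1,-1,-1,-1,-1,-1,-1],"travel":[[0,0,0.06],[0.04,-0.004,0.08],[0.088,-0.0086,0.08],[0.088,-0.0086,0.06],[0.088,-0.0086,0.04],[0.088,-0.0086,0.03],[0.088,-0.0086,0.03]],"spin":[0,0,0,0,0,0,0]}' 12;  python3 - <<'E'
from h import *
s=arm.get_state();print(s['eef_pos'],s['force'],s['moment'],s['width'])
f=snap('scene');cv2.imwrite('pics/s26z.png',cv2.resize(np.asarray(f['pixels'])[150:220,230:290],None,fx=9,fy=9,interpolation=2))
f=snap('wrist');cv2.imwrite('pics/w26z.png',cv2.resize(np.asarray(f['pixels'])[150:310,190:320],None,fx=4,fy=4,interpolation=2))
E
```

```text
t: 29.75
eef_pos: [0.5552, 0.0135, 0.1813]
ee_rot: [1.838, 1.56, -2.938]
force: [-37.6, 4.8, 42.4]
width: 0.0164
[0.55521472 0.0135012  0.18130784] [-37.58315456   4.76891533  42.40642077] [ 2.22849889 13.55977678  0.17990545] 0.016373887445016534
```

View pics/s26z.png

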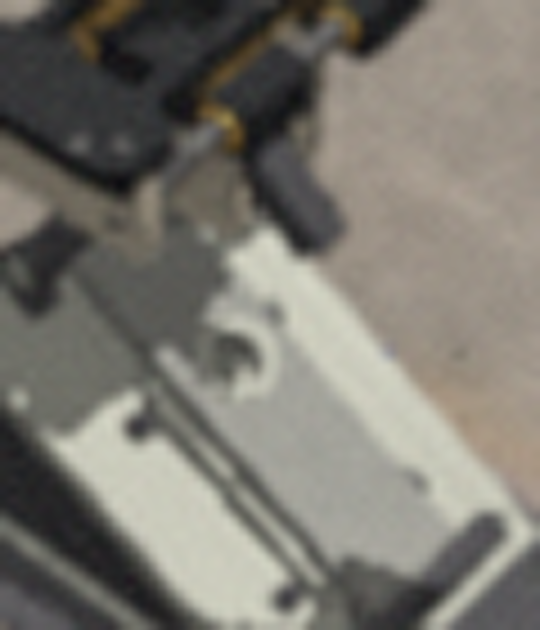

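View pics/w26z.png

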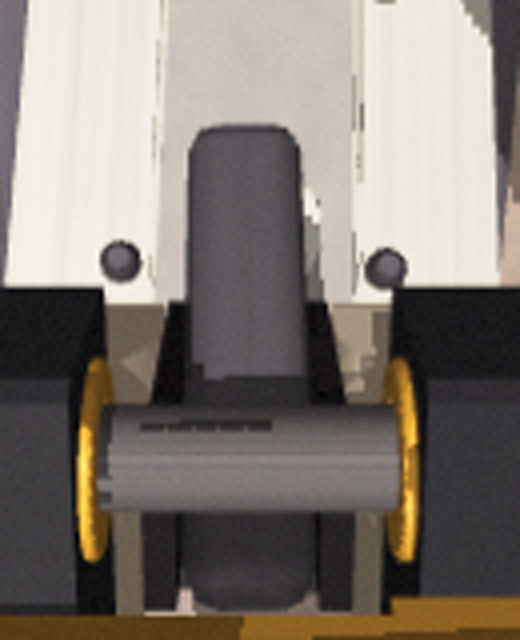

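```bash
python3 -m handwheel '{"gripper":[-1,-1,-1,-1],"travel":[[0,0,0.03],[0,0,0.06],[0,0,0.08],[0,0,0.08]],"spin":[0,0,0,0]}' 12;  python3 - <<'E'
from h import *
s=arm.get_state();print(s['eef_pos'],s['force'],s['moment'],s['width'])
f=snap('scene');cv2.imwrite('pics/s27z.png',cv2.resize(np.asarray(f['pixels'])[140:220,220:300],None,fx=7,fy=7,interpolation=2))
f=snap('wrist','w27')
E
```

```text
t: 30.25
eef_pos: [0.5624, 0.0149, 0.2196]
ee_rot: [-1.237, 1.569, 0.269]
force: [0.4, 0.6, -2.8]
width: 0.016
[0.56238222 0.01486067 0.21961219] [ 0.38195956  0.56740287 -2.77768107] [-0.017736   -0.00639353 -0.05026166] 0.016005181602966958
```

View pics/s27z.png

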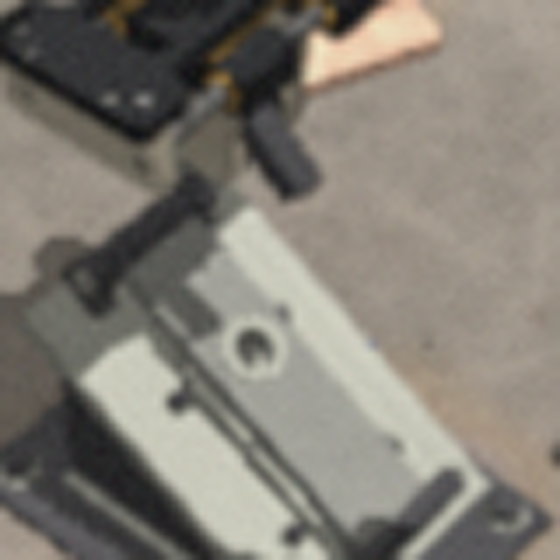

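View pics/w27.png

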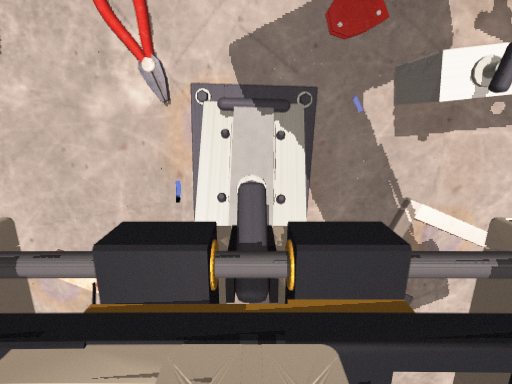

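Run:
```python
from h import *
f=snap('scene','s28')
s=arm.get_state();T=s['eef_pos']
for dz in (.0255,0,-.02,-.0465-.0, -.0735): 
    p=proj(f,T+[0,0,dz])[0];print(dz,p,(p-[220,140])*7)
# bar ends
for dx in(-.032,.032): p=proj(f,T+[dx,0,.0255])[0];print(p,(p-[220,140])*7)
g=snap('top');cv2.imwrite('pics/t28z.png',cv2.resize(np.asarray(g['pixels'])[120:270,200:330],None,fx=4,fy=4,interpolation=2))
print(f['eye'])
```

```text
0.0255 [254.73877508 157.37728704] [243.17142554 121.64100926]
0 [254.91960212 163.79908868] [244.43721481 166.59362075]
-0.02 [255.05721667 168.6856166 ] [245.40051668 200.79931619]
-0.0465 [255.23410845 174.96601199] [246.63875918 244.76208395]
-0.0735 [255.40823851 181.14745465] [247.85766957 288.03218258]
[264.11463919 162.30724695] [308.80247434 156.15072863]
[245.56872815 152.55768703] [178.98109702  87.90380924]
[0.06548624 0.64425756 1.05349648]
```

View pics/t28z.png

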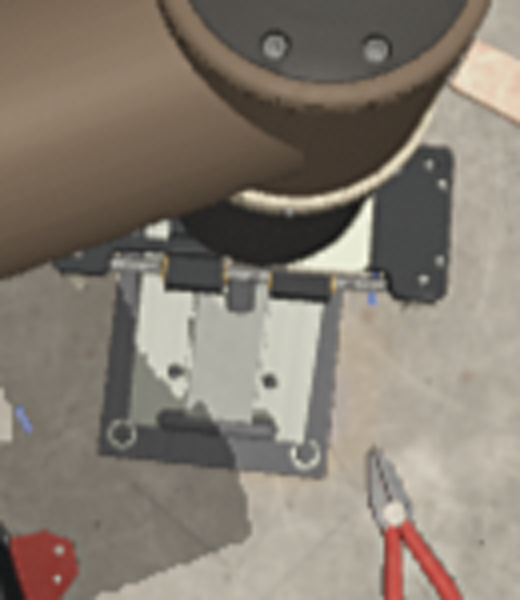

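```bash
python3 -m handwheel '{"gripper":[-1,-1,-1,-1,-1,-1],"travel":[[-0.05,0,0.06],[-0.14,0,0.08],[-0.22,0,0.08],[-0.22,0,0.08],[-0.22,0,0.08],[-0.22,0,0.08]],"spin":[0,0,0,0,0,0]}' 12;  python3 - <<'E'
from h import *
s=arm.get_state();T=s['eef_pos'];print(T,s['force'],s['width'])
f=snap('scene');np.save('s29.npy',f,allow_pickle=True)
for dz in (.0255,-.0015,-.0735):
    p=proj(f,T+[0,0,dz])[0];print(dz,p)
c=proj(f,T)[0].astype(int);x,y=c[0]-45,c[1]-40;print(x,y)
cv2.imwrite('pics/s29z.png',cv2.resize(np.asarray(f['pixels'])[y:y+80,x:x+90],None,fx=7,fy=7,interpolation=2))
f=snap('wrist','w29')
E
```

```text
t: 31.05
eef_pos: [0.452, 0.0148, 0.2584]
ee_rot: [2.202, 1.57, -2.574]
force: [0.4, 0.1, -2.0]
width: 0.0159
[0.45200725 0.01483914 0.25835505] [ 0.42501958  0.12161192 -2.00722196] 0.015868396940375118
0.0255 [288.22951011 164.02261219]
-0.0015 [287.79050692 171.15348518]
-0.0735 [286.69483746 188.89573894]
242 130
```

View pics/s29z.png

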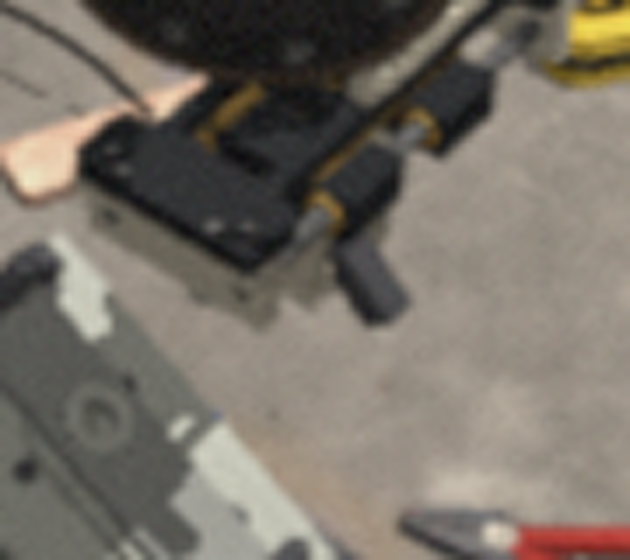

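View pics/w29.png

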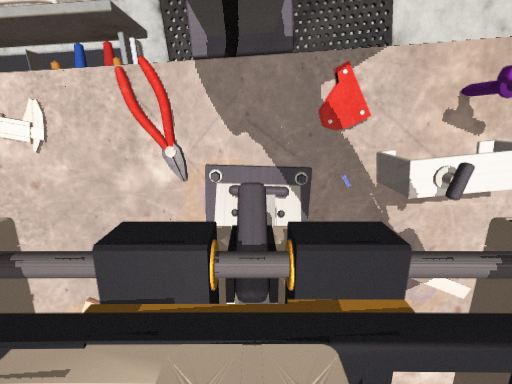

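Run:
```python
import cv2,numpy as np
I=[cv2.resize(cv2.imread(f'pics/{n}.png')[170:310,215:290],None,fx=2.6,fy=3,interpolation=2) for n in ['w22','w24','w25','w29']]
cv2.imwrite('pics/cmp.png',np.hstack(I))
```

```text
(no output)
```

View pics/cmp.png

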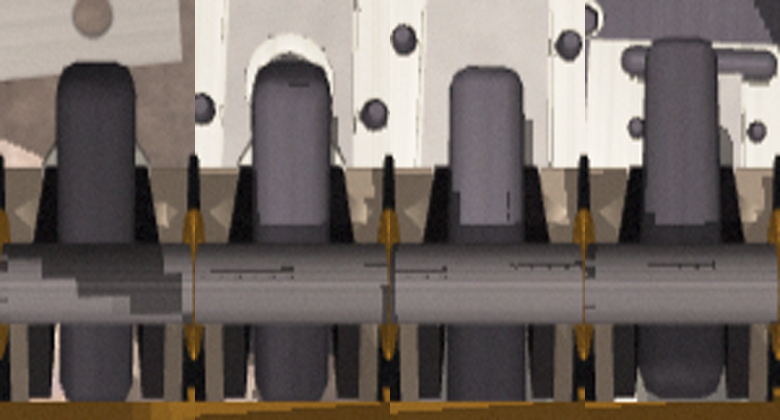

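Run:
```python
from h import *
f=np.load('s29.npy',allow_pickle=True).item();T=np.array([.452,.0148,.2584])
g=snap('scene')
im=np.asarray(f['pixels']).copy();z=12
x0,y0=255,150;c=cv2.resize(im[y0:y0+45,x0:x0+60],None,fx=z,fy=z,interpolation=cv2.INTER_NEAREST)
B=T+[-.0063*.9954,.0063*.096,.0247]
for th,col in [(25,(255,0,0)),(34,(0,255,0)),(45,(0,0,255))]:
    t=np.radians(th);d=np.array([np.sin(t)*.9954,-np.sin(t)*.096,-np.cos(t)]);e=np.array([-np.cos(t)*.9954,np.cos(t)*.096,-np.sin(t)])
    for P in (B+.099*d,B+.032*e):
        q=(proj(f,P)[0]-[x0,y0]+.5)*z;cv2.circle(c,tuple(int(v) for v in q),6,col,2)
cv2.imwrite('pics/s29y.png',c)
```

View pics/s29y.png

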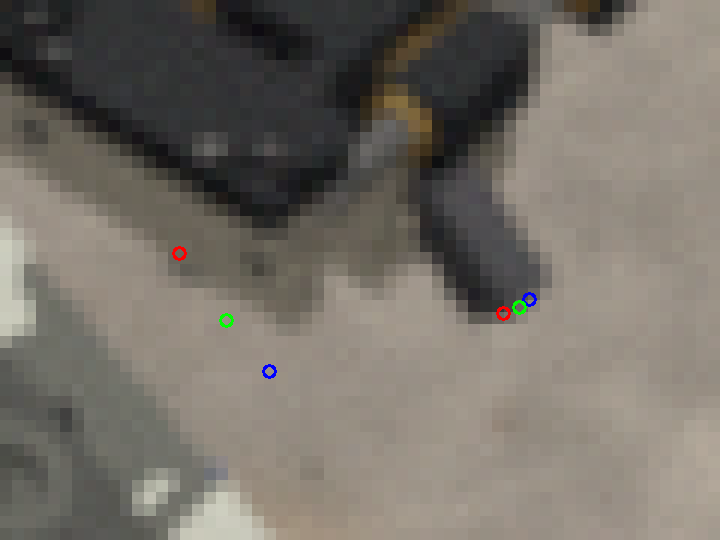

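```bash
python3 -m handwheel '{"gripper":[-1,-1,-1,-1,-1,-1,-1,-1],"travel":[[0,0,0.02],[0,0,0.04],[0,0,0.04],[0,0,0.04],[0,0,0.04],[0,0,0.04],[0,0,0.04],[0,0,0.04]],"spin":[0.19,0.38,0.57,0.76,0.95,1,1,1]}' 12;  python3 - <<'E'
from h import *
s=arm.get_state();T=s['eef_pos'];print(T,s['force'],s['width'],s['q'])
f=snap('scene');np.save('s30.npy',f,allow_pickle=True)
c=proj(f,T)[0].astype(int);x,y=c[0]-45,c[1]-40;print(x,y,c)
cv2.imwrite('pics/s30z.png',cv2.resize(np.asarray(f['pixels'])[y:y+80,x:x+90],None,fx=8,fy=7,interpolation=2))
E
```

```text
t: 32.0
eef_pos: [0.4519, 0.0147, 0.2782]
ee_rot: [1.303, 1.57, -2.69]
force: [-0.8, 1.3, -1.7]
width: 0.0159
[0.45193012 0.01470275 0.27823581] [-0.80002798  1.34559299 -1.66394033] 0.01591921299296114 [ 4.70557273e-01 -5.85758181e-02 -3.42100316e-01 -1.95088314e-05
 -1.28827442e+00 -1.32207644e+00]
243 125 [288 165]
```

View pics/s30z.png

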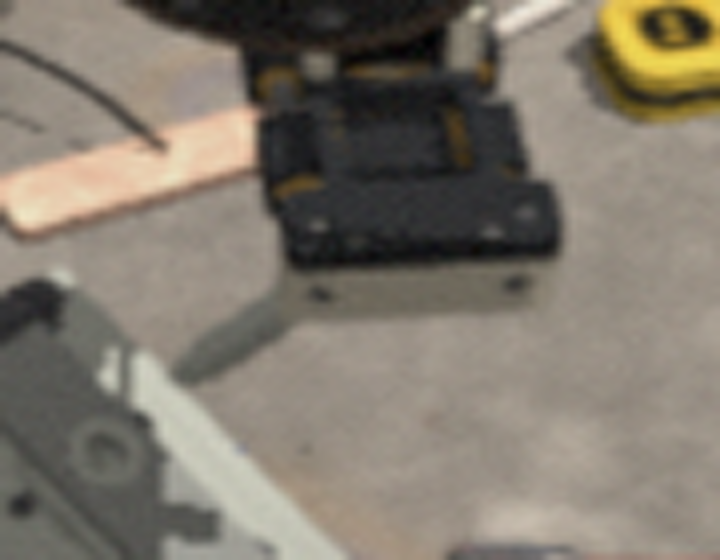

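Run:
```python
from h import *
f=np.load('s30.npy',allow_pickle=True).item();s=arm.get_state();T=np.array([.4519,.0147,.2782])
M=R.from_euler('xyz',s['ee_rot']).as_matrix();u=-M[:,1];print(u)
for b in (-.009,-.0063,-.003):
  for th in range(30,66,5):
    t=np.radians(th);B=T+b*u+[0,0,.0247];P=B+.099*(np.sin(t)*u-[0,0,np.cos(t)]);P2=B+.03*(np.sin(t)*u-[0,0,np.cos(t)])
    print(b,th,(proj(f,P)[0]).round(1))
```

```text
[ 0.75212702  0.65901769 -0.00078817]
-0.009 30 [272.3 182.2]
-0.009 35 [269.6 181.2]
-0.009 40 [267.1 180.1]
-0.009 45 [264.7 178.8]
-0.009 50 [262.5 177.3]
-0.009 55 [260.5 175.7]
-0.009 60 [258.7 174. ]
-0.009 65 [257.2 172.1]
-0.0063 30 [271.3 182.2]
-0.0063 35 [268.6 181.3]
-0.0063 40 [266.1 180.1]
-0.0063 45 [263.7 178.9]
-0.0063 50 [261.5 177.4]
-0.0063 55 [259.5 175.8]
-0.0063 60 [257.7 174.1]
-0.0063 65 [256.1 172.2]
-0.003 30 [270.1 182.3]
-0.003 35 [267.4 181.4]
-0.003 40 [264.8 180.2]
-0.003 45 [262.5 178.9]
-0.003 50 [260.3 177.5]
-0.003 55 [258.2 175.9]
-0.003 60 [256.4 174.1]
-0.003 65 [254.9 172.3]
```

```bash
python3 -m handwheel '{"gripper":[-1,-1,-1,-1,-1,-1,-1,-1,-1,-1],"travel":[[0,0,0],[0,0,0],[0,0,0],[0.03,0.005,-0.05],[0.06,0.01,-0.12],[0.086,0.013,-0.18],[0.086,0.013,-0.216],[0.086,0.013,-0.216],[0.086,0.013,-0.216],[0.086,0.013,-0.216]],"spin":[-0.19,-0.38,-0.57,-0.76,-0.95,-1,-1,-1,-1,-1]}' 12;  python3 - <<'E'
from h import *
s=arm.get_state();T=s['eef_pos'];print(T,s['force'],s['width'])
f=snap('scene');np.save('s31.npy',f,allow_pickle=True);print(proj(f,[.5607,.0148,.1104]))
cv2.imwrite('pics/s31z.png',cv2.resize(np.asarray(f['pixels'])[145:225,215:305],None,fx=8,fy=7,interpolation=2))
snap('wrist','w31')
E
```

```text
t: 33.05
eef_pos: [0.4955, 0.0215, 0.1721]
ee_rot: [-1.272, 1.569, 0.235]
force: [0.0, 0.8, -1.3]
width: 0.0162
[0.4954712  0.02146033 0.17208986] [ 0.0355207   0.81416065 -1.27292321] 0.016200001029877783
[[255.72180299 188.64833084]]
```

View pics/s31z.png

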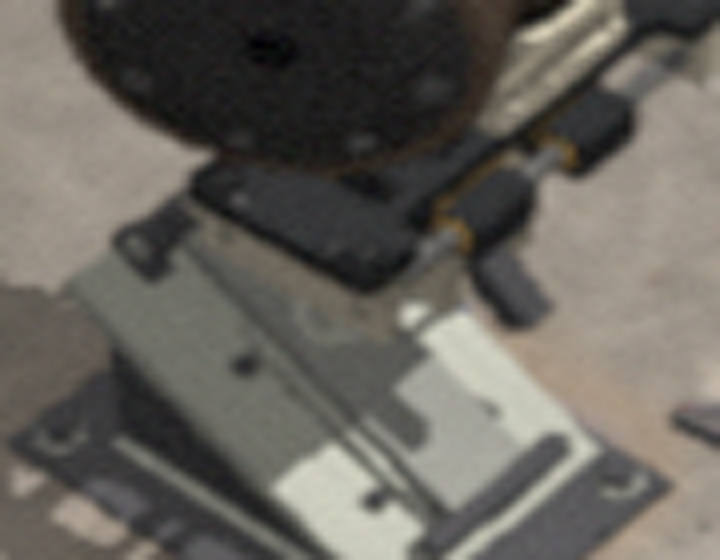

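View pics/w31.png

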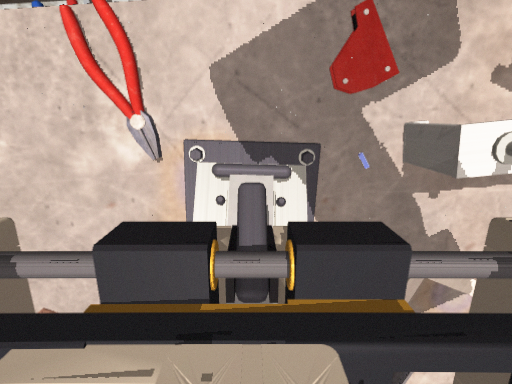

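```bash
python3 -m handwheel '{"gripper":[-1,-1,-1,-1,-1],"travel":[[0.006,-0.001,-0.01],[0.01,-0.001,-0.018],[0.014,-0.002,-0.026],[0.018,-0.002,-0.031],[0.018,-0.002,-0.031]],"spin":[0,0,0,0,0]}' 12;  python3 - <<'E'
from h import *
s=arm.get_state();T=s['eef_pos'];print(T,s['force'],s['moment'],s['width'])
E
```

```text
t: 33.65
eef_pos: [0.5036, 0.0201, 0.1545]
ee_rot: [2.031, 1.57, -2.746]
force: [0.3, 0.4, -1.2]
width: 0.016
[0.50363364 0.0201109  0.15452049] [ 0.34283026  0.40603182 -1.21163608] [-0.03733856  0.02530605 -0.0206554 ] 0.016020931248846494
```

```bash
python3 -m handwheel '{"gripper":[-1,-1,-1,-1],"travel":[[0.003,0,-0.005],[0.006,-0.001,-0.0105],[0.006,-0.001,-0.0105],[0.006,-0.001,-0.0105]],"spin":[0,0,0,0]}' 12;  python3 - <<'E'
from h import *
s=arm.get_state();T=s['eef_pos'];print(T,s['force'],s['moment'],s['width'])
f=snap('wrist','w32');f=snap('scene')
cv2.imwrite('pics/s32z.png',cv2.resize(np.asarray(f['pixels'])[145:225,215:305],None,fx=8,fy=7,interpolation=2))
E
```

```text
t: 34.05
eef_pos: [0.5065, 0.0196, 0.1497]
ee_rot: [1.995, 1.57, -2.782]
force: [-0.8, 0.1, -2.0]
width: 0.0161
[0.5065381  0.01964176 0.14973061] [-0.8222212   0.06231354 -2.01105097] [-0.14315693  0.20705859 -0.04812976] 0.016103845127871545
```

View pics/s32z.png

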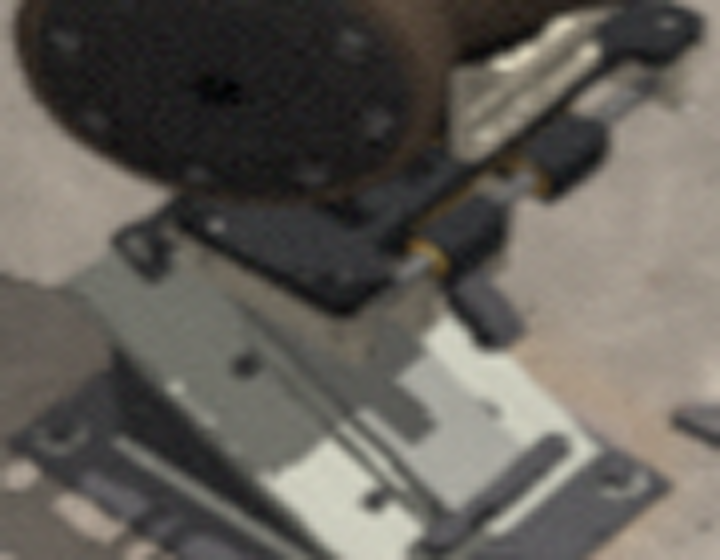

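```bash
python3 -m handwheel '{"gripper":[-1,-1,-1,-1,-1,-1,-1],"travel":[[0.008,-0.0006,0.005],[0.015,-0.001,0.009],[0.021,-0.0015,0.012],[0.027,-0.002,0.015],[0.032,-0.0023,0.017],[0.036,-0.0026,0.019],[0.036,-0.0026,0.019]],"spin":[0,0,0,0,0,0,0]}' 12;  python3 - <<'E'
from h import *
s=arm.get_state();T=s['eef_pos'];print(T,s['force'],s['moment'],s['width'])
f=snap('wrist','w33');f=snap('scene')
cv2.imwrite('pics/s33z.png',cv2.resize(np.asarray(f['pixels'])[145:225,215:305],None,fx=8,fy=7,interpolation=2))
I=[cv2.resize(cv2.imread(f'pics/{n}.png')[170:310,215:290],None,fx=2.6,fy=3,interpolation=2) for n in ['w25','w29','w32','w33']]
cv2.imwrite('pics/cmp2.png',np.hstack(I))
E
```

```text
t: 34.85
eef_pos: [0.5238, 0.0181, 0.1594]
ee_rot: [1.891, 1.569, -2.886]
force: [-5.0, -0.8, -0.5]
width: 0.016
[0.5238185  0.0180802  0.15935348] [-4.95942754 -0.84008984 -0.51938589] [-0.25392685  2.2032563  -0.01846558] 0.01603685532119484
```

View pics/cmp2.png

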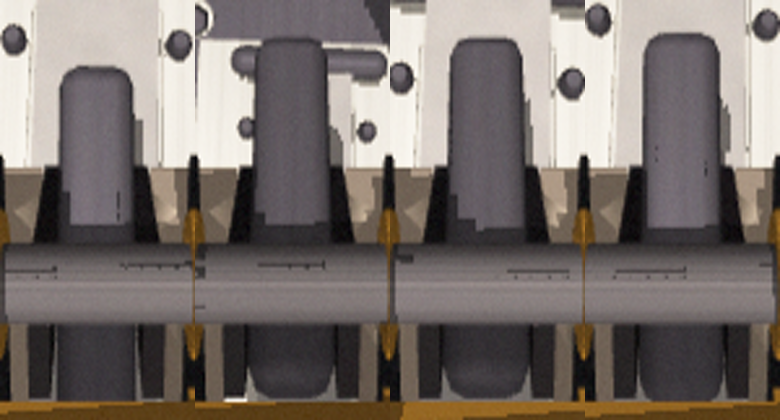

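View pics/s33z.png

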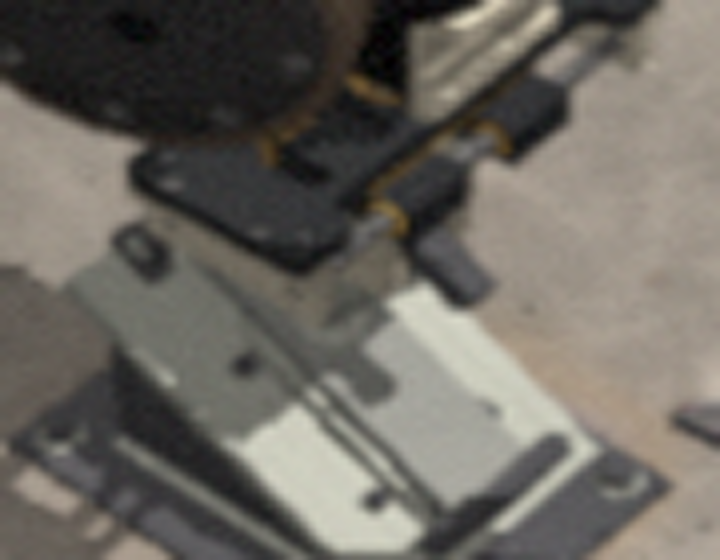

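```bash
python3 -m handwheel '{"gripper":[-1,-1,-1,-1,-1,-1,-1],"travel":[[0.004,0,-0.008],[0.009,-0.001,-0.016],[0.013,-0.0013,-0.023],[0.017,-0.0016,-0.03],[0.021,-0.002,-0.037],[0.026,-0.0025,-0.045],[0.026,-0.0025,-0.045]],"spin":[0,0,0,0,0,0,0]}' 15;  python3 - <<'E'
from h import *
s=arm.get_state();T=s['eef_pos'];print(T,s['force'],s['moment'],s['width'])
f=snap('wrist','w34');f=snap('scene')
cv2.imwrite('pics/s34z.png',cv2.resize(np.asarray(f['pixels'])[145:225,215:305],None,fx=8,fy=7,interpolation=2))
E
```

```text
t: 35.65
eef_pos: [0.5366, 0.0167, 0.1359]
ee_rot: [1.894, 1.568, -2.883]
force: [-2.2, -1.6, -5.4]
width: 0.0162
[0.53657542 0.01674189 0.13593596] [-2.16630952 -1.61348015 -5.44989512] [-0.56025848  1.23305574 -0.08599045] 0.016206363464832087
```

View pics/s34z.png

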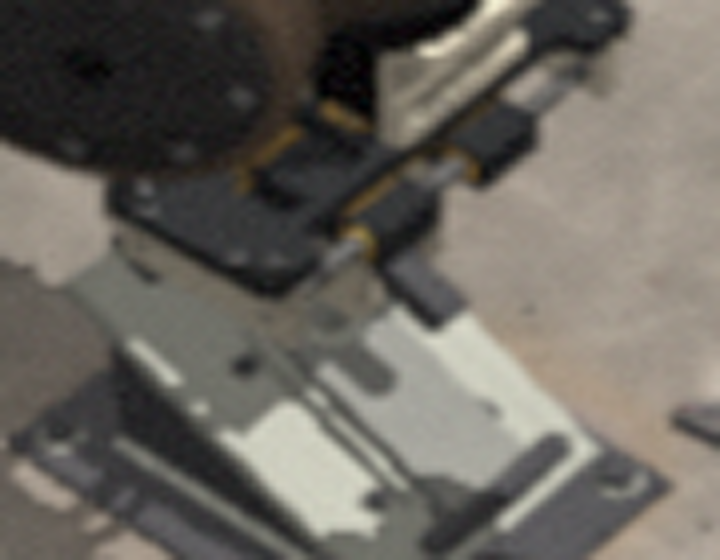

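View pics/w34.png

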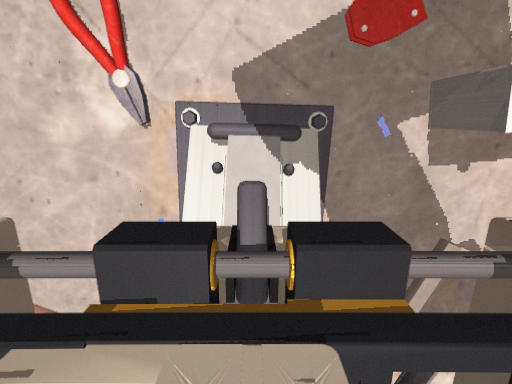

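```bash
python3 -m handwheel '{"gripper":[-1,-1,-1,-1,-1,-1],"travel":[[0.004,0,-0.007],[0.008,-0.001,-0.014],[0.012,-0.0012,-0.021],[0.016,-0.0016,-0.028],[0.02,-0.002,-0.035],[0.02,-0.002,-0.035]],"spin":[0,0,0,0,0,0]}' 25;  python3 - <<'E'
from h import *
s=arm.get_state();T=s['eef_pos'];print(T,s['force'],s['moment'],s['width'])
f=snap('wrist','w35');f=snap('scene')
cv2.imwrite('pics/s35z.png',cv2.resize(np.asarray(f['pixels'])[145:225,215:305],None,fx=8,fy=7,interpolation=2))
E
```

```text
t: 36.35
eef_pos: [0.5467, 0.0157, 0.119]
ee_rot: [1.997, 1.569, -2.78]
force: [-4.5, -1.6, -5.0]
width: 0.0159
[0.5467434  0.01572151 0.1190104 ] [-4.47879509 -1.58656509 -5.01229076] [-0.98408125  1.90570849 -0.09006285] 0.015895331401858583
```

View pics/s35z.png

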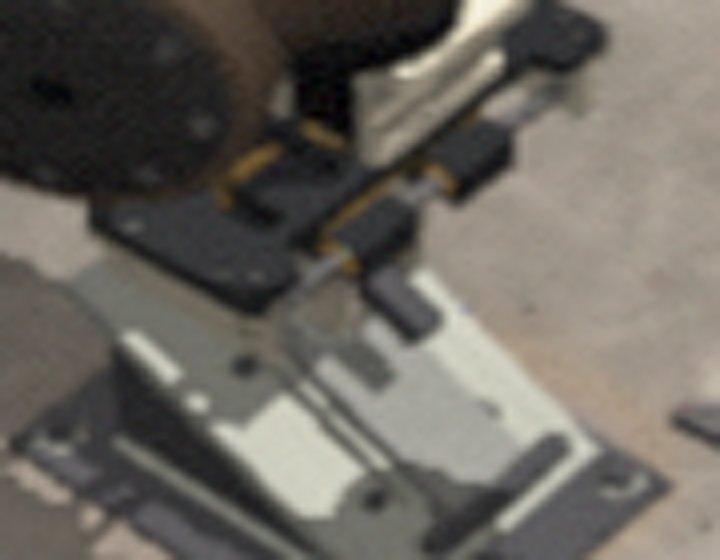

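View pics/w35.png

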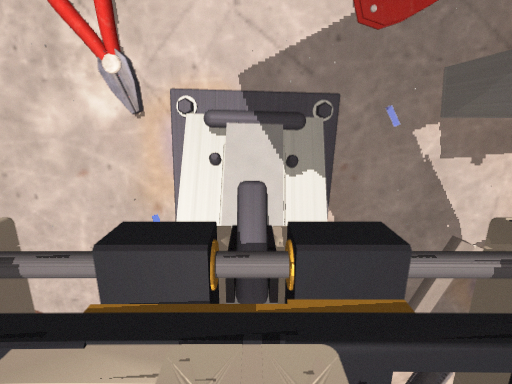

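```bash
python3 -m handwheel '{"gripper":[-1,-1,-1,-1,-1],"travel":[[0.003,0,-0.006],[0.006,0,-0.011],[0.009,-0.001,-0.016],[0.011,-0.001,-0.019],[0.011,-0.001,-0.019]],"spin":[0,0,0,0,0]}' 30;  python3 -c "
from h import *
s=arm.get_state();print(s['eef_pos'],s['force'],s['moment'],s['width'])"; python3 -m handwheel '{"gripper":[-1,-1,-1],"travel":[[0.0015,0,-0.003],[0.003,0,-0.005],[0.003,0,-0.005]],"spin":[0,0,0]}' 30
```

```text
t: 36.95
eef_pos: [0.552, 0.0149, 0.1096]
ee_rot: [2.07, 1.568, -2.707]
force: [-5.8, -3.5, -3.2]
width: 0.0157
[0.5519942  0.01494556 0.10958541] [-5.83683151 -3.45840936 -3.16248055] [-1.5184385   2.29022738 -0.17329428] 0.015686202678022065
t: 37.25
eef_pos: [0.5534, 0.0148, 0.1073]
ee_rot: [2.091, 1.568, -2.686]
force: [-7.3, -4.0, -1.9]
width: 0.016
```

```bash
python3 -m handwheel '{"gripper":[-1,-1,-1,-1],"travel":[[0,-0.002,-0.003],[0.001,-0.002,-0.006],[0.002,-0.002,-0.008],[0.002,-0.002,-0.008]],"spin":[0,0,0,0]}' 30
python3 - <<'E'
from h import *
f=snap('wrist','w36');f=snap('scene')
cv2.imwrite('pics/s36z.png',cv2.resize(np.asarray(f['pixels'])[145:225,215:305],None,fx=8,fy=7,interpolation=2))
E
```

```text
t: 37.65
eef_pos: [0.5548, 0.0143, 0.1045]
ee_rot: [2.139, 1.569, -2.638]
force: [-11.3, -0.9, 8.0]
width: 0.0156
```

View pics/s36z.png

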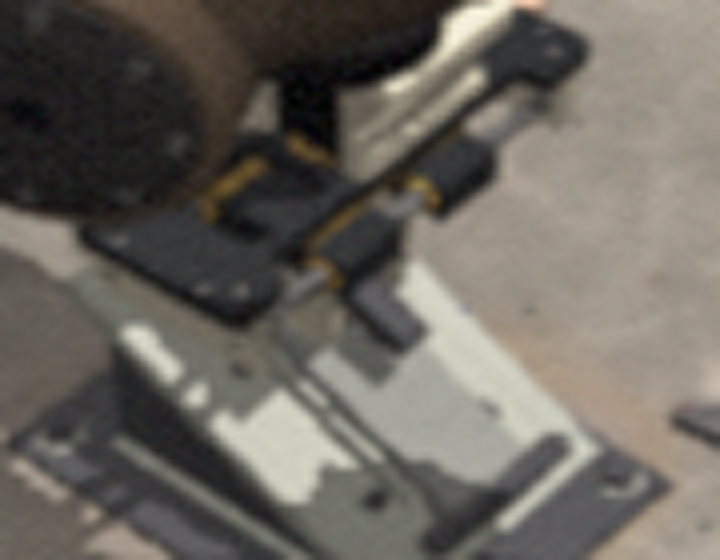

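View pics/w36.png

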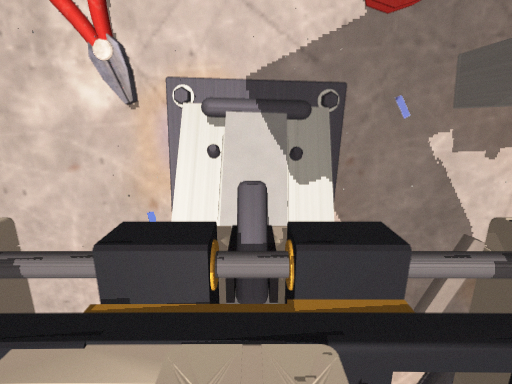

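```bash
python3 -m handwheel '{"gripper":[0,0,0,0,0,0,0,0,0],"travel":[[0,0,0],[0,0,0],[0,0,0],[0,0,0],[0,0,0.05],[0,0,0.15],[0,0,0.25],[0,0,0.28],[0,0,0.28]],"spin":[0,0,0,0,0,0,0,0,0]}' 30
python3 - <<'E'
from jig import *
s=arm.get_state();print(s['eef_pos'],s['force'],s['width'])
f=snap('wrist','w37');np.save('w37.npy',f,allow_pickle=True)
p=[.5483,.016,.072,-.0963]
P=bed(p,[[.03,0,.054],[.03-.032,0,.063],[.03+.032,0,.063],[.03,0,.032]]);print(proj(f,P).round(1).tolist())
cv2.imwrite('pics/w37z.png',cv2.resize(np.asarray(f['pixels'])[80:240,180:330],None,fx=4,fy=3.7,interpolation=2))
f=snap('scene')
cv2.imwrite('pics/s37z.png',cv2.resize(np.asarray(f['pixels'])[135:225,215:305],None,fx=7,fy=6.5,interpolation=2))
E
```

```text
t: 38.65
eef_pos: [0.5582, 0.0152, 0.2475]
ee_rot: [-1.265, 1.563, 0.242]
force: [0.5, -0.5, -1.5]
width: 0.0438
[0.55815903 0.01517293 0.24748125] [ 0.53969774 -0.45888734 -1.51792236] 0.043839462181671895
[[251.6, 177.4], [252.6, 144.5], [250.8, 206.4], [251.2, 183.6]]
```

View pics/w37z.png

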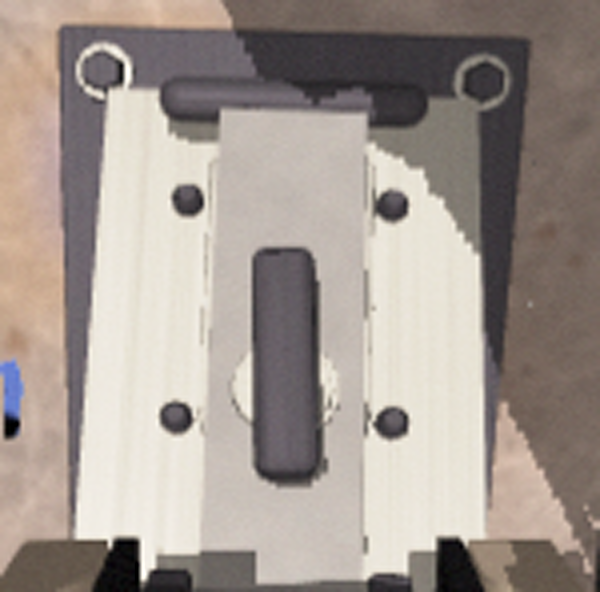

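View pics/s37z.png

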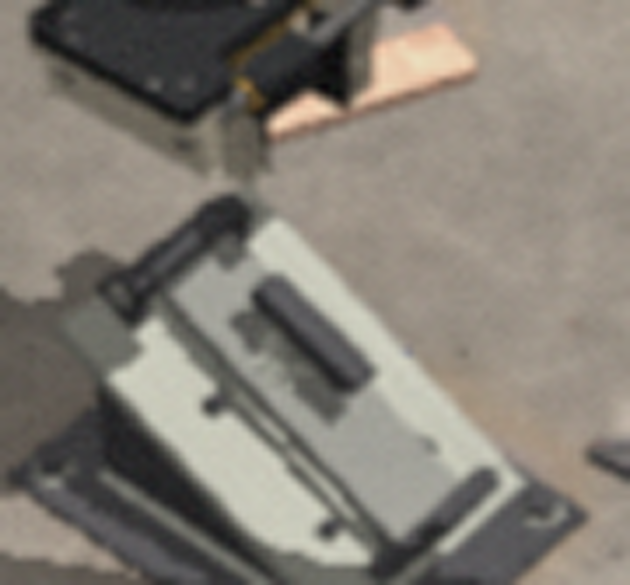

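Run:
```python
from jig import *
from scipy.optimize import least_squares
f=np.load('w37.npy',allow_pickle=True).item();p=[.5483,.016,.072,-.0963]
px=lambda a:np.array(a)/[4,3.7]+[180-.4,80-.4]
D=np.array([[-.042,-.032,.0045],[-.042,.032,.0045],[.034,-.032,.0045],[.034,.032,.0045],[-.085,-.06,0],[-.085,.06,0]])
O=px([(188,200),(393,206),(176,417),(392,422),(108,88),(478,97)])
sh=(O-proj(f,bed(p,D)));print(sh.round(1).tolist());m=sh.mean(0)
F=px([(284,248),(287,481)])-m
for d in (0,.005,.01,.015):
    print(d,proj(f,bed(p,[[-.002,0,.063+d],[.062,0,.063+d],[.062,0,.045+d]])).round(1).tolist())
print(F)
W=px([(253,300),(318,300)]);print('bar width px',W)
```

```text
[[-0.0, 0.1], [-0.2, 0.1], [0.0, -0.3], [-0.2, -0.6], [-0.2, -0.5], [-0.2, -1.2]]
0 [[252.6, 144.5], [250.8, 206.4], [250.6, 210.0]]
0.005 [[252.7, 142.4], [250.9, 205.3], [250.6, 209.1]]
0.01 [[252.8, 140.3], [251.0, 204.1], [250.7, 208.1]]
0.015 [[252.9, 138.0], [251.1, 202.9], [250.8, 207.0]]
[[250.73189395 147.04793491]
 [251.48189395 210.02090788]]
bar width px [[242.85       160.68108108]
 [259.1        160.68108108]]
```

```bash
python3 -m handwheel '{"gripper":[-1,-1,-1,-1,-1,-1,-1,-1,-1],"travel":[[-0.026,0.003,0],[-0.026,0.003,0],[-0.026,0.003,0],[-0.026,0.003,-0.08],[-0.026,0.003,-0.16],[-0.026,0.003,-0.19],[-0.026,0.003,-0.2],[-0.026,0.003,-0.208],[-0.026,0.003,-0.208]],"spin":[0,0,0,0,0,0,0,0,0]}' 30; python3 -m handwheel '{"gripper":[-1,-1,-1],"travel":[[0,0,-0.004],[0,0,-0.008],[0,0,-0.008]],"spin":[0,0,0]}' 30
```

```text
t: 39.65
eef_pos: [0.5431, 0.0163, 0.1398]
ee_rot: [-1.461, 1.57, 0.046]
force: [-0.3, -0.2, -0.5]
width: 0.0006
t: 39.95
eef_pos: [0.5428, 0.0162, 0.1357]
ee_rot: [-1.021, 1.57, 0.486]
force: [-0.0, -0.6, -0.1]
width: 0.0001
```

```bash
python3 -m handwheel '{"gripper":[-1,-1,-1],"travel":[[0,0,-0.004],[0,0,-0.006],[0,0,-0.006]],"spin":[0,0,0]}' 30; python3 -m handwheel '{"gripper":[-1,-1,-1],"travel":[[0.001,0,-0.002],[0.001,0,-0.004],[0.001,0,-0.004]],"spin":[0,0,0]}' 30
```

```text
t: 40.25
eef_pos: [0.5431, 0.0162, 0.1334]
ee_rot: [-1.518, 1.57, -0.011]
force: [-2.6, 0.8, 8.0]
width: 0.0004
t: 40.55
eef_pos: [0.5435, 0.0162, 0.1328]
ee_rot: [-1.586, 1.569, -0.079]
force: [-8.3, 1.1, 19.0]
width: 0.0002
```

```bash
python3 -m handwheel '{"gripper":[-1,-1,-1,-1,-1,-1,-1,-1,-1,-1],"travel":[[0,0,0.04],[0,0,0.14],[0,0,0.24],[0,0,0.3],[-0.02,-0.1,0.3],[-0.04,-0.2,0.3],[-0.04,-0.3,0.3],[-0.04,-0.36,0.3],[-0.04,-0.36,0.3],[-0.04,-0.36,0.3]],"spin":[0,0,0,0,0,0,0,0,0,0]}' 30
python3 - <<'E'
from jig import *
s=arm.get_state();print(s['eef_pos'],s['force'])
f=snap('top','tF');a=np.asarray(f['pixels']);cv2.imwrite('pics/tFz.png',cv2.resize(a[120:290,100:400],None,fx=2.6,fy=2.6,interpolation=2))
f=snap('scene');cv2.imwrite('pics/sFz.png',cv2.resize(np.asarray(f['pixels'])[115:325,160:350],None,fx=3.2,fy=2.8,interpolation=2))
E
```

```text
t: 41.55
eef_pos: [0.5229, -0.1645, 0.2802]
ee_rot: [1.246, 1.57, 2.751]
force: [-0.2, 0.6, -0.2]
width: 0.0005
[ 0.52291588 -0.16447543  0.28015729] [-0.21623869  0.62820641 -0.24325997]
```

View pics/tFz.png

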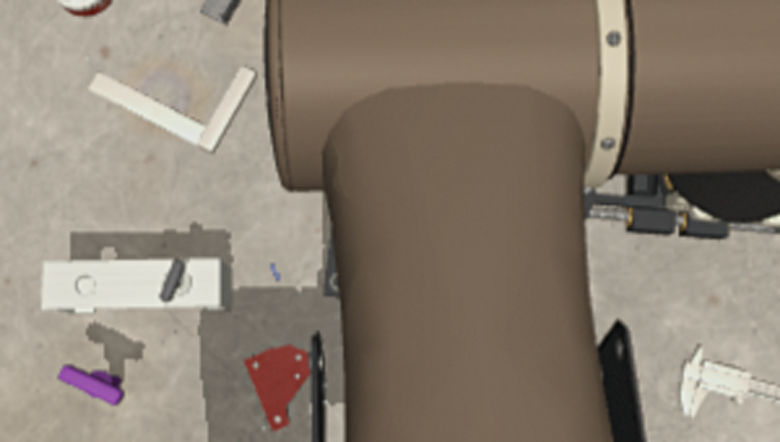

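View pics/sFz.png

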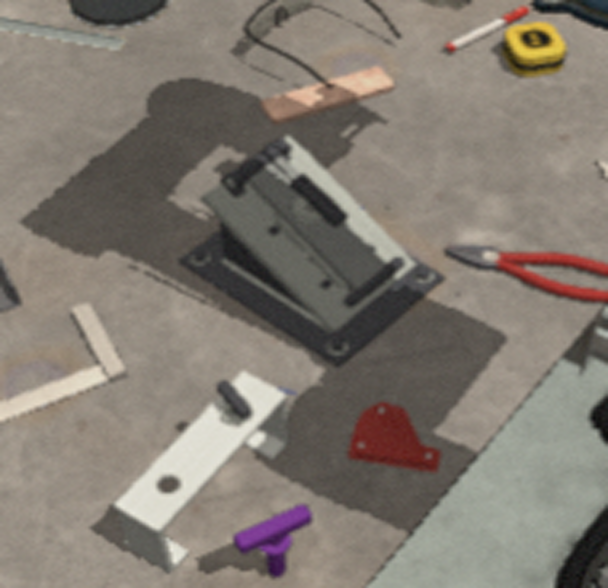

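The leaf is shut with the pin seated in it, and the thin pin, bystanders and purple look-alike haven't moved. The robot is clear of everything, so I'm handing in.

```bash
python3 -c "
from station import arm
print(arm.job_done())"
```

```text
the job is handed in; nothing more can be done
None
```

The job is handed in. The lug lies flat in the nest, bored end uphill and toe on the lower dowels, the leaf is shut over it, and the bigger pin is through all three and released, at about 41.6 s of the 72 s allowed.

**Last checks**
- **Lug:** seen flat and between the dowels, with its toe on the two lower ones, before the leaf was closed. It sat about 1 mm to one side, within its play.
- **Leaf:** it stopped solidly when pressed. The bar and bush then appeared within about a pixel of where a shut leaf should put them.
- **Pin:** its handle showed at about the seated height, and nothing suggested it was raised. A final press of 8–19 N met solid resistance at the height expected with the collar down.
- **Surroundings:** in the last pictures the thin pin, rack, square, magnet, copper bar, pliers and purple look-alike had not moved. The robot was clear of everything.

**What went wrong or disagreed**
- **Fingertip height:** the fingertips touch the table with the reported TCP at −13 mm. The stated `nose_length` would put that at +19 mm, so my first closings passed above the lug. I worked with the touched height after that.
- **Fixed cameras:** the scene and top cameras together read heights up to about 15 mm low, so I used the wrist camera for positions.
- **Pin insertion:** the first tilt had worked, but I misread it and pulled the pin out. Going back in, the pin's nose hit the top of the leaf with about 57 N at the wrist. I then re-measured its tilt and inserted it properly.
- **Pressing the leaf shut:** this peaked at about 65 N at the wrist, through the fingertips. It is under the 120 N wrist limit, and I take the 40 N limit to cover only the arm and gripper body.
- **Leaf nudged early:** while I was placing the lug, the arm probably pushed the open leaf back slightly (about 0.1 rad). It was hidden from view at the time.

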